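# Rebuild the washed tube rack and hang its carrier to drip

### The arm

A 6-joint arm with a two-finger parallel gripper is mounted at the origin on the work surface. World frame = base frame: x ahead of the robot, y to its left, z up, the work surface at z = 0. Lengths are in m, angles in degrees, forces in N, time in s.
With the tool pointing down it reaches from about 0.3 to 0.75 m from the base axis. Payload 8.5 kg.
Tool frame: the origin (TCP) lies between the finger pads; the fingertips stand env.finger_overhang ahead of it and the grasp point (between the pads) lies 2 mm behind it (env.finger_overhang is the distance from the TCP to the fingertips, in m); z points along the fingers, y is the line along which they close (so a half turn about z gives the same grasp; the last joint's range is limited). The gripper opens to 85 mm and grips with 20 to 120 N. Pads are 22 mm wide; open, the fingers measure 114 mm over their backs; the gripper's body (76 mm by 85 mm) begins 54 mm behind the grasp point. The pads swing forward as they close: fully open they stand 13 mm farther back than shut.
Start: joints at [55.216, 21.807, 74.336, -0, 83.858, -12.336], TCP at [0.21, 0.508, 0.248] pointing down, gripper open.
Joint ranges: [-178.18, 178.18], [-50.72, 133.34], [12.68, 142.11], [-81.47, 261.47], [9.98, 163.14], [-165.26, 165.26]. Speed limits (degrees/s): [136.94, 136.94, 180, 180, 180, 180].

### API

Orientations are given as a 3x3 rotation matrix whose columns are the frame's x, y, z axes.
In Python, from rig import env gives the robot as it stands. The module is installed in compiled form; this text tells all that it offers.
- The arm moves only by the tool jog_arm, never from a script. Its arguments are lists of equal length, an entry for each row: "hand": the finger opening in m, from 0 to 0.0854; "travel": the shift along the world's x, y, z in m, a list of three; "yaw": the turn about the world's z in rad. A call has exactly 5 rows; each row shifts and turns the commanded pose from where the row before left it; what a row does not reach is not made up. A row lasts 1/8 s, in which the tool goes at most 62.5 mm and 10.7 degrees, less where a joint would pass 70% of its speed; a pose out of reach is approached as far as the arm can. A call is refused whole if a number of a shift passes 0.0625 or a number of a turn 0.188, either way. A call with a gripper value outside its range is refused whole. The fingers move at their own pace and stop on an object; "grip_force" is the grip in N (left out, the last holds). Time passes only in rows, so rows that do not move let the fingers close, or fill a call up. It gives the time, the measured TCP pose, the force, the opening and the grip force at its end, in the units of the state.
- env.observe(): the state, without advancing time (a new reading comes with each control period).
- env.get_image(name): name is "side" or "top"; returns the picture (420x560x3 uint8, red, green, blue); there is no depth.
- env.calibration(name): a dict with "fx", "fy", "cx", "cy" (pixels), "position" and "rotation" of the camera in the world. Camera axes: x right, y down, z forward; pixel columns grow to the right and rows downward; lengths in m; the calibration is good to about 2 mm. A picture is of the moment at which its call begins. calibration takes no time and is no camera call.
- env.close_job(): hands the job in; it is judged then, once.
The state is a dict: "time_s": time; "q": joint angles; "qvel": joint speeds; "joint_efforts": joint torques, N m; "position": TCP position; "tool_rot": TCP orientation; "ft_force": force on the tool from outside, world axes, zero at the start; "wrist_torque": the same for the moment, N m; "grip_width": finger opening in m; "gripper_force": force on a finger pad.
Only numpy, scipy, OpenCV 4.12 (cv2) and the standard library are available. Lean on these libraries where they do the work, as an engineer would, in place of code of your own. Each camera call takes 0.05 s, during which the arm holds its last target. There are 200 camera calls.

### The job

Put the washed tube-rack parts away. Still the swinging hook with a light touch of the fingers, let go so that it hangs at rest, then hang the carrier by the middle of its top bar on the hook so that it hangs level and quiet; also lower every loose rack tier that is there, feet down, over the two pins of the rack base until it lies flush, one on top of another in any order (before or after the hanging). Leave the other things on the bench where they are.

Things in the scene. Friction and masses are not known exactly. Their poses are not given: they have to be found in the camera images.
- hanger_stand: Fixed stand, left or right on the bench; origin on the bench right below the hook's pivot, z up, -x its open side, roughly towards the robot. A drip tray 140 (x) x 190 (y) x 18 mm is centred there; a 22 mm square post stands at x 140, y 100 mm; from its top an arm 20 mm wide, underside 350 mm up, runs to x 140, y 0 and then along x to 13 mm in front (-x) of the pivot.
- pivot (a point): The hook's pivot on the stand, 335 mm above the bench; axes as the stand's.
- hook (a joint): Swing angle of the pendant hook about the stand's y axis (rad). About 0 when it hangs at rest; positive moves its lower end towards the stand's -x. Nearly frictionless: it is swinging at the start by up to 0.4 rad, period about 0.8 s, and takes minutes to die out by itself. Free in both directions to 0.7 rad. Weight 0.22 kg.
- hook_seat (a point): Lowest point of the inside of the steel J hook, where a bar comes to rest, 140 mm below the pivot. The hook is 6 mm wire lying in the stand's x-z plane: the shank runs up on the +x side (wire centre 18 mm from the seat), the tip on the -x side, 25 mm out and 35 mm above the seat; 34 mm clear between tip and shank.
- hook_ball (a point): Centre of the red ball, 28 mm across, fixed under the hook, 160 mm below the pivot: the natural spot to touch.
- carrier_bar (a point): Centre of the rigid square yellow bar across the carrier's top, 150 mm above the carrier's underside: bar 12 mm wide (x), 10 mm high, 188 mm long (y). Axes: y along the bar, z up. Grip the bar some 70 mm to one side of its middle to leave room for the hook.
- carrier: The carrier, standing on the bench, bar roughly across the robot's view: white open tray 80 (x) x 190 (y) x 25 mm, a flat yellow upright 14 mm wide (x) at each end and the bar across the top, 155 mm high in all. Origin at the centre of its underside, axes as the bar's. About 0.17 kg, balanced under the bar's middle.
- rack_base: Fixed blue block 70 (x) x 190 (y) x 30 mm, origin at the centre of its underside. Two upright steel pins, 10 mm thick, at y = +60 and -60 mm on its top, standing 82 mm above it, the last 10 mm tapered. It stands on whichever side of the bench the hanger stand does not. Tiers rest on its top (30 mm up), each next one 20 mm higher.
- tier_a_mid (a point): Centre, half-way up, of the white rack tier: a plate 56 (x) x 150 (y) x 12 mm on two 8 mm high feet, 20 mm high in all, so its underside is 10 mm below this point. Pin holes 13 mm across at y = +60 and -60 mm, two 28 mm tube holes between. y along its length, z up; lies on its feet, same either way round. About 0.12 kg. May be absent.
- tier_b_mid (a point): Centre, half-way up, of the orange rack tier: a plate 56 (x) x 150 (y) x 12 mm on two 8 mm high feet, 20 mm high in all, so its underside is 10 mm below this point. Pin holes 13 mm across at y = +60 and -60 mm, two 28 mm tube holes between. y along its length, z up; lies on its feet, same either way round. About 0.12 kg. May be absent.
- tier_c_mid (a point): Centre, half-way up, of the green rack tier: a plate 56 (x) x 150 (y) x 12 mm on two 8 mm high feet, 20 mm high in all, so its underside is 10 mm below this point. Pin holes 13 mm across at y = +60 and -60 mm, two 28 mm tube holes between. y along its length, z up; lies on its feet, same either way round. About 0.12 kg. May be absent.
- beaker: Bystander: clear glass beaker, 72 mm across, 90 mm high; origin at the centre of its underside. Leave it alone.
- wash_bottle: Bystander: white bottle with blue cap, 64 mm across, 170 mm high; origin at the centre of its underside. Leave it alone.
- amber_jar: Bystander: amber jar with black lid, 54 mm across, 70 mm high; origin at the centre of its underside. Leave it alone.
- timer: Bystander: grey bench timer, 60 x 75 x 22 mm; origin at the centre of its underside. Leave it alone.
- media_bottle: Bystander: clear bottle with orange cap, 70 mm across, 140 mm high; origin at the centre of its underside. Leave it alone.
There are look-alikes about, which are no part of the job. What is shaped like the carrier but brown or turquoise is not meant.

How it is judged (in metres and radians):
On the way, in this order (a step that is already met when the one before it is completed fails the run):
1. the fingers touch the swinging hook (contact force between the fingers and hook above 0.05 N), for 0.02 s.
2. the hook, touched by nothing, hangs still (value of joint hook between -0.06 and 0.06 rad and contact force between anything else and hook below 0.02 N), for 0.8 s.
3. the carrier hangs on the hook, released (distance between carrier_bar and hook_seat below 0.025 m and contact force between carrier and hook above 0.5 N and angle between carrier_bar's own z axis and vertical below 0.25 rad and contact force between the fingers and carrier below 0.05 N), for 0.3 s.
At the end, for the whole second after the job is handed in: The carrier hangs on the hook, bar centre within 25 mm of the seat, under 14 degrees out of level, slower than 80 mm/s; every tier present is over both pins, feet down, flush on the base or the tier below (3 mm in height, 6 mm and 3.5 degrees in place, 2 degrees of level) (distance between carrier_bar and hook_seat below 0.025 m and contact force between carrier and hook above 0.5 N and angle between carrier_bar's own z axis and vertical below 0.25 rad and linear speed of carrier below 0.08 m/s and horizontal distance between each of tier_a_mid, tier_b_mid, tier_c_mid and rack_base below 0.006 m and angle between the y axis of each of tier_a_mid, tier_b_mid, tier_c_mid and the y axis of rack_base, either way round below 0.06 rad and angle between each of tier_a_mid, tier_b_mid, tier_c_mid's own z axis and vertical below 0.04 rad and (z of tier_a_mid in the frame of rack_base between 0.037 and 0.043 m or z of tier_a_mid in the frame of rack_base between 0.057 and 0.063 m or z of tier_a_mid in the frame of rack_base between 0.077 and 0.083 m) and (z of tier_b_mid in the frame of rack_base between 0.037 and 0.043 m or z of tier_b_mid in the frame of rack_base between 0.057 and 0.063 m or z of tier_b_mid in the frame of rack_base between 0.077 and 0.083 m) and (z of tier_c_mid in the frame of rack_base between 0.037 and 0.043 m or z of tier_c_mid in the frame of rack_base between 0.057 and 0.063 m or z of tier_c_mid in the frame of rack_base between 0.077 and 0.083 m)); the robot touches nothing.
It fails at once if a bystander is moved more than 30 mm (distance of any of beaker, wash_bottle, amber_jar, timer, media_bottle from where it was at the start of the episode above 0.03 m).
Of tier_a, tier_b, tier_c only 2 to 3 are there at a start; the rules pass over those that are not, and their reading is None.
At some moment in a run one of tier_a, tier_b, tier_c may be knocked a few centimetres aside while the robot is not near it.
It also fails if it takes over 210 s, if anything falls off the work surface, if the arm or the gripper's body presses on something with over 40 N, if the wrist force passes 120 N, or if a joint passes its speed limit or range.

## Working session

There is one attempt and no reset: what is moved stays moved. The work goes in short steps, Python scripts to look and compute and a tool call to move; the robot and the scene stay as the last step left them, time stands still between calls to the robot, and variables do not carry over. Pictures are saved under pics/ and viewed, at most 14 in all, crops included, and the job is handed in when it is done.

Besides the shell and the picture viewer there is one more tool, called after ">>>" as a command line: name --pt "numbers of a row" for each row, then --argument value for the rest. jog_arm: Moves the arm, as the interface text tells. Its arguments: {"type":"object","properties":{"hand":{"type":"array"},"travel":{"type":"array"},"yaw":{"type":"array"},"grip_force":{"type":"number"}},"required":["hand","travel","yaw"]}

```bash
mkdir -p pics
cat > h.py <<'E'
from rig import env
import numpy as np, cv2
def snap(n,f):
    im=env.get_image(n); cv2.imwrite('pics/'+f,im[:,:,::-1]); return im
def ray(n,u,v):
    c=env.calibration(n); R=np.array(c['rotation']); d=R@np.array([(u-c['cx'])/c['fx'],(v-c['cy'])/c['fy'],1]); return np.array(c['position']),d/np.linalg.norm(d)
def onz(n,u,v,z):
    p,d=ray(n,u,v); return (p+d*(z-p[2])/d[2]).round(4)
def tri(u1,v1,u2,v2):
    p,d=ray('side',u1,v1);q,e=ray('top',u2,v2)
    A=np.stack([d,-e],1);s=np.linalg.lstsq(A,q-p,rcond=None)[0]
    a=p+d*s[0];b=q+e*s[1];return ((a+b)/2).round(4),np.linalg.norm(a-b).round(4)
def proj(n,P):
    c=env.calibration(n);R=np.array(c['rotation']);x=R.T@(np.array(P)-c['position']);return (c['fx']*x[0]/x[2]+c['cx']).round(1),(c['fy']*x[1]/x[2]+c['cy']).round(1)
E
python3 - <<'E'
from h import *
snap('side','s0.png');snap('top','t0.png')
for n in('side','top'):print(env.calibration(n))
s=env.observe();print(s);print(env.finger_overhang)
E
```

```text
{'fx': 470.95413461358464, 'fy': 470.95413461358464, 'cx': 280.0421539314719, 'cy': 213.8353692199196, 'position': array([0.33831608, 1.25523195, 1.09454055]), 'rotation': array([[-0.99440662, -0.0568723 ,  0.08900011],
       [-0.10547025,  0.57947653, -0.80813549],
       [-0.00561295, -0.81300215, -0.58223363]])}
{'fx': 438.96510719788006, 'fy': 438.96510719788006, 'cx': 283.3048787927151, 'cy': 201.27927901811347, 'position': array([0.3257626 , 0.00918096, 1.66366754]), 'rotation': array([[ 0.01619428, -0.99506834,  0.09786085],
       [-0.99986748, -0.01595344,  0.00324309],
       [-0.00166588, -0.0979004 , -0.99519482]])}
{'time_s': 0.1, 'q': array([ 5.52141198e+01,  2.18373568e+01,  7.43790278e+01,  8.27435496e-04,
        8.38591951e+01, -1.23342730e+01]), 'qvel': array([ 0.00953561, -0.04282266, -0.14230679,  0.04116309,  0.106081  ,
       -0.08285688]), 'joint_efforts': array([ 3.56832003e-03, -4.49221444e+01, -2.31656134e+01, -1.25059837e-04,
        3.68745197e-03,  2.50263128e-05]), 'position': array([0.2098907 , 0.50811371, 0.24777953]), 'tool_rot': array([[-9.24201716e-01,  3.81903919e-01, -7.64362938e-04],
       [ 3.81904570e-01,  9.24201138e-01, -1.07518470e-03],
       [ 2.95807848e-04, -1.28560124e-03, -9.99999130e-01]]), 'ft_force': array([ 1.11040313, -0.486546  , -0.02932145]), 'wrist_torque': array([-0.01138568, -0.00554304,  0.02324558]), 'gripper_force': 0.0, 'grip_width': 0.08501692280945068}
0.017
```

View pics/s0.png

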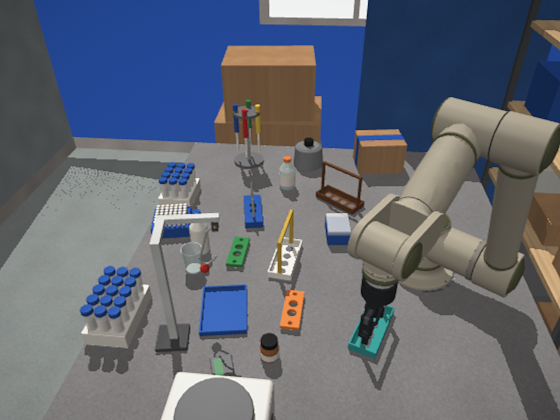

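View pics/t0.png

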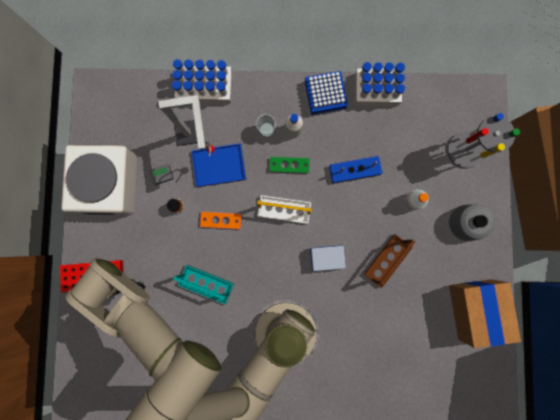

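Run:
```python
from h import *
s=cv2.imread('pics/s0.png');t=cv2.imread('pics/t0.png')
cv2.imwrite('pics/c1.png',np.hstack([cv2.resize(t[70:240,150:400],(750,510),interpolation=3)]))
cv2.imwrite('pics/c2.png',cv2.resize(s[180:370,140:360],(792,600)[:2],interpolation=3)[:600])
# blobs
def blobs(im,lo,hi,mn=60):
    m=cv2.inRange(cv2.cvtColor(im,cv2.COLOR_BGR2HSV),lo,hi);c,_=cv2.findContours(m,0,1)
    return [(cv2.contourArea(k),[np.round(a,1) for a in cv2.minAreaRect(k)]) for k in c if cv2.contourArea(k)>mn]
for nm,lo,hi,mn in [('green',(50,120,50),(75,255,255),80),('orange',(5,170,120),(18,255,255),80),('yellow',(19,150,100),(32,255,255),40),('red',(0,200,120),(3,255,255),10),('blue',(105,180,60),(125,255,255),300)]:
    for n,im in(('top',t),('side',s)):
        for b in blobs(im,lo,hi,mn):print(nm,n,b)
```

```text
green top (521.5, [array([289. , 164.5]), array([38.5, 14.6]), np.float64(2.4)])
green side (406.5, [array([237.3, 251.4]), array([15.4, 31.7]), np.float64(15.9)])
orange top (553.0, [array([220.1, 220.1]), array([40.2, 15. ]), np.float64(3.4)])
orange side (623.5, [array([292.2, 309.8]), array([18.1, 38.8]), np.float64(10.3)])
yellow top (101.0, [array([283.8, 206.4]), array([54.6,  4.6]), np.float64(8.9)])
yellow side (191.0, [array([284.7, 240.9]), array([12.6, 63.2]), np.float64(18.4)])
yellow side (55.0, [array([258., 124.]), array([16.,  4.]), np.float64(90.0)])
red top (413.0, [array([ 74.6, 275.3]), array([22.5, 28.5]), np.float64(85.6)])
red top (36.0, [array([117.2, 263. ]), array([10.7,  6.7]), np.float64(41.2)])
red top (20.5, [array([484.5, 131.5]), array([5., 5.]), np.float64(90.0)])
blue top (734.5, [array([491., 312.]), array([67.6, 20. ]), np.float64(71.8)])
blue top (811.5, [array([355.3, 169.1]), array([17.7, 49.8]), np.float64(79.7)])
blue top (1612.5, [array([218. , 164.7]), array([35.6, 49.5]), np.float64(81.5)])
blue side (358.5, [array([ 97.4, 291. ]), array([10.6, 56.1]), np.float64(31.0)])
blue side (338.0, [array([252.7, 211.1]), array([31.5, 16.6]), np.float64(85.2)])
blue side (1749.5, [array([542. ,  82.5]), array([34., 79.]), np.float64(0.0)])
blue side (30508.5, [array([199.8,  69.5]), array([337.3, 143.8]), np.float64(2.5)])
```

View pics/c1.png

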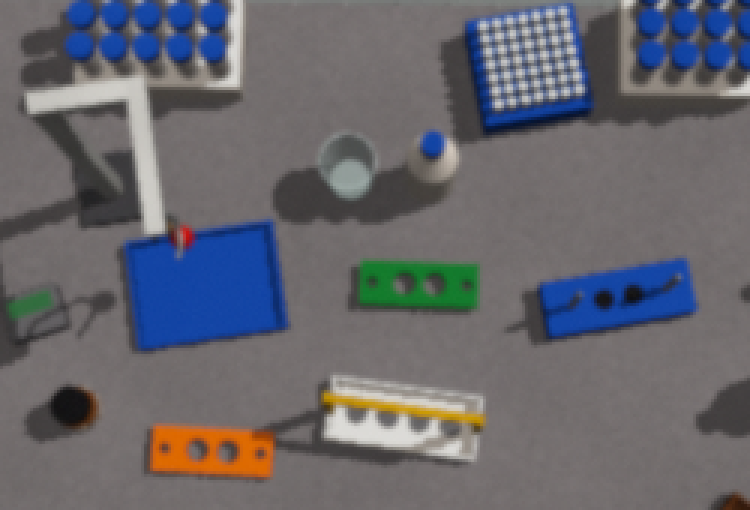

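View pics/c2.png

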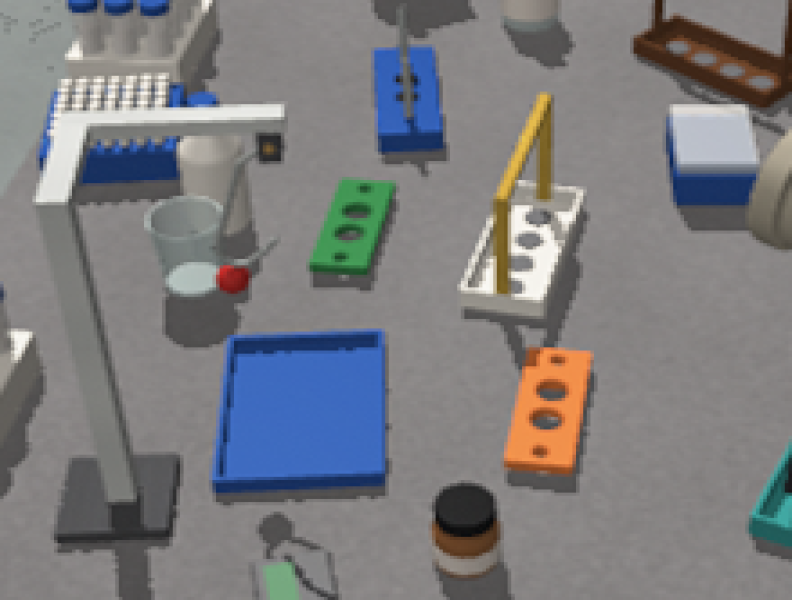

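Run:
```python
from h import *
f=lambda x,y:(150+x/3,70+y/3)
P=[onz('top',*f(x,y),.018)for x,y in[(125,242),(272,222),(287,327),(137,349)]]
print('tray',P,np.mean(P,0));
for a,b in((0,1),(3,2),(0,3),(1,2)):d=P[a]-P[b];print(np.linalg.norm(d),np.degrees(np.arctan2(d[1],d[0])))
a,b=[onz('top',*f(*p),.112) for p in((583,296),(680,277))];print('pins',a,b,np.linalg.norm(a-b),(a+b)/2)
P=[onz('top',*f(x,y),.03)for x,y in[(541,283),(690,260),(696,311),(548,338)]];print('base',np.mean(P,0));
for a,b in((0,1),(3,2),(0,3)):d=P[a]-P[b];print(np.linalg.norm(d),np.degrees(np.arctan2(d[1],d[0])))
a,b=[onz('top',*f(*p),.150) for p in((322,399),(484,421))];d=a-b;print('bar',a,b,np.linalg.norm(d),(a+b)/2,np.degrees(np.arctan2(d[1],d[0])))
for nm,u,v,th in(('green',289,164.5,2.4),('orange',220.1,220.1,3.4)):
    th=np.radians(th);L=19*np.array([np.cos(th),np.sin(th)])
    a=onz('top',u-L[0],v-L[1],.02);b=onz('top',u+L[0],v+L[1],.02);d=a-b;print(nm,(a+b)/2,np.degrees(np.arctan2(d[1],d[0])))
print('green side',onz('side',237.3,251.4,.02),'or',onz('side',292.2,309.8,.02))
print('ball tri',tri(204.5,267.5,211,149))
print('pivot', onz('side',214.4,226.9,.335))
for p in((322,399),(484,421)):print(onz('top',*f(*p),.15))
```

```text
tray [array([0.6758, 0.3669, 0.018 ]), array([0.7046, 0.1808, 0.018 ]), array([0.5701, 0.1584, 0.018 ]), array([0.5391, 0.3468, 0.018 ])] [0.6224   0.263225 0.018   ]
0.18831529412132197 98.79705276349638
0.19093339152699298 99.34392228113089
0.13816982304396275 8.364679465238826
0.13635252106213508 9.45541410828659
pins [ 0.5991 -0.2021  0.112 ] [ 0.6239 -0.3179  0.112 ] 0.11842584177450463 [ 0.6115 -0.26    0.112 ]
base [ 0.61175 -0.25825  0.03   ]
0.19006467320362297 99.78445579743301
0.18897751188964257 101.32182449948522
0.07020541289672755 7.529926777687551
bar [0.4672 0.104  0.15  ] [ 0.4447 -0.0833  0.15  ] 0.18864660081750745 [0.45595 0.01035 0.15   ] 83.14998922578484
green [ 0.6279  -0.00475  0.02   ] 88.48942738199501
orange [0.41275 0.25025 0.02   ] 87.54883503514166
green side [0.6287 0.0049 0.02  ] or [0.4126 0.2601 0.02  ]
ball tri (array([0.6586, 0.2676, 0.1755]), np.float64(0.0185))
pivot [0.6225 0.2777 0.335 ]
[0.4672 0.104  0.15  ]
[ 0.4447 -0.0833  0.15  ]
```

>>> jog_arm --hand '[0.085,0.085,0.085,0.085,0.085]' --pt "0.04 -0.045 0" --pt "0.04 -0.045 0" --pt "0.04 -0.045 0" --pt "0.04 -0.045 0" --pt "0.04 -0.045 0" --yaw '[-0.17,-0.17,-0.17,-0.17,-0.17]'

```text
time_s: 0.72
position: [0.411, 0.2816, 0.2482]
tool_rot: [[-0.318, 0.948, -0.0], [0.948, 0.318, -0.0], [0.0, -0.0, -1.0]]
ft_force: [0.9, 1.0, 1.1]
grip_width: 0.0853
gripper_force: 0.0
```

>>> jog_arm --hand '[0.085,0.085,0.085,0.085,0.085]' --pt "0.044 -0.047 -0.02" --pt "0 0 -0.04" --pt "0 0 -0.02" --pt "0 0 0" --pt "0 0 0" --yaw '[-0.169,0,0,0,0]'

```text
time_s: 1.35
position: [0.4511, 0.24, 0.1706]
tool_rot: [[-0.16, 0.987, 0.001], [0.987, 0.16, 0.0], [0.0, 0.001, -1.0]]
ft_force: [0.0, 0.6, 0.6]
grip_width: 0.0853
gripper_force: 0.0
```

```bash
cat >> h.py <<'E'
PV=np.array([.622,.263]);A=np.radians(9.1);U=np.array([np.cos(A),np.sin(A)]);V=np.array([-U[1],U[0]])
def red(im,lim):
    h=cv2.cvtColor(im,cv2.COLOR_RGB2HSV);m=cv2.inRange(h,(0,170,90),(4,255,255))|cv2.inRange(h,(175,170,90),(180,255,255))
    m2=np.zeros_like(m);x0,y0,x1,y1=lim;m2[y0:y1,x0:x1]=m[y0:y1,x0:x1];M=cv2.moments(m2,True);return (M['m10']/M['m00'],M['m01']/M['m00'],M['m00']) if M['m00']>5 else None
def ball():
    # angle from side view: ray meets the swing plane
    r=red(env.get_image('side'),(140,200,320,330))
    if r is None:return None
    p,d=ray('side',r[0],r[1]);n=np.array([*V,0]);P0=np.array([*PV,.335]);X=p+d*(n@(P0-p))/(n@d);w=X-P0
    return np.round([np.arctan2(-w[:2]@U,-w[2]),np.hypot(w[:2]@U,w[2]),r[2]],3)
E
python3 - <<'E'
from h import *
s=env.observe();print(s['position'],s['tool_rot'],s['q'],s['ft_force'])
for i in range(16):print(ball(),end=' ')
snap('side','s1.png')
E
```

```text
[0.45111684 0.23996986 0.17064092] [[-1.59657769e-01  9.87171612e-01  1.26718062e-03]
 [ 9.87172418e-01  1.59657485e-01  3.22760429e-04]
 [ 1.16305062e-04  1.30245697e-03 -9.99999145e-01]] [ 1.47164726e+01  2.21312305e+01  8.78140237e+01 -5.93789484e-04
  6.99798256e+01  5.52964734e+00] [0.01595274 0.59106459 0.59430382]
[-0.146  0.164 47.   ] [-0.27   0.164 54.   ] [-0.354  0.165 54.   ] [-0.388  0.165 55.   ] [-0.369  0.165 52.   ] [-0.292  0.164 49.   ] [-0.181  0.164 50.   ] [-3.60e-02  1.63e-01  4.50e+01] [ 0.116  0.162 49.   ] [ 0.237  0.161 53.   ] [ 0.329  0.161 58.   ] [ 0.364  0.16  58.   ] [ 0.341  0.161 57.   ] [ 0.265  0.162 56.   ] [ 0.148  0.162 49.   ] [5.00e-03 1.63e-01 4.50e+01]
```

View pics/s1.png

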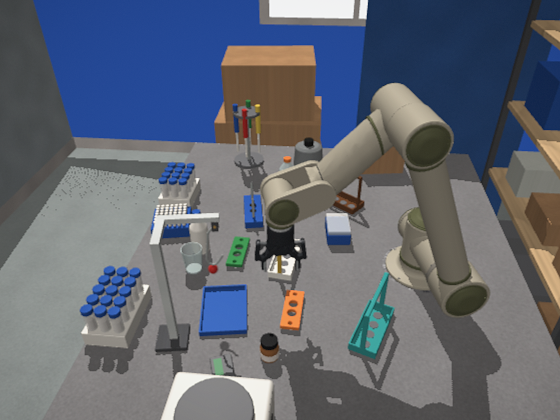

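>>> jog_arm --hand '[0.085,0.085,0.085,0.085,0.085]' --pt "0.018 0.002 0" --pt "0.018 0.002 0" --pt "0.018 0.002 0" --pt "0.018 0.002 0" --pt "0.014 0.002 0" --yaw '[0,0,0,0,0]'

```text
time_s: 2.82
position: [0.5375, 0.2497, 0.1696]
tool_rot: [[-0.159, 0.987, -0.0], [0.987, 0.159, -0.0], [0.0, -0.0, -1.0]]
ft_force: [-0.2, 0.4, 0.3]
grip_width: 0.0853
gripper_force: 0.0
```

Run:
```python
from h import *
s=env.observe();w=s['position'][:2]-PV;print(s['position'],w@U,w@V,s['ft_force'])
for i in range(20):print(ball(),end=' ')
snap('side','s2.png')
```

```text
[0.53745557 0.24974589 0.16961733] -0.08557658415775321 0.00028408891178106796 [-0.1962431   0.43639658  0.32177571]
[-0.264  0.164 55.   ] [-0.298  0.165 54.   ] [-0.292  0.164 55.   ] [-0.248  0.165 54.   ] [-0.163  0.163 49.   ] [-0.081  0.163 51.   ] [-0.091  0.163 51.   ] [-0.09   0.163 50.   ] [-0.091  0.163 51.   ] [-0.091  0.163 51.   ] [-0.091  0.163 51.   ] [-0.092  0.163 50.   ] [-0.092  0.163 50.   ] [-0.092  0.163 50.   ] [-0.092  0.163 50.   ] [-0.092  0.163 50.   ] [-0.092  0.163 50.   ] [-0.093  0.163 51.   ] [-0.093  0.163 51.   ] [-0.093  0.163 51.   ]
```

>>> jog_arm --hand '[0.085,0.085,0.085,0.085,0.085]' --pt "-0.002 0 0" --pt "-0.002 0 0" --pt "-0.002 0 0" --pt "-0.002 0 0" --pt "-0.002 -0.001 0" --yaw '[0,0,0,0,0]'

```text
time_s: 4.5
position: [0.5266, 0.2488, 0.1698]
tool_rot: [[-0.159, 0.987, -0.0], [0.987, 0.159, 0.0], [0.0, -0.0, -1.0]]
ft_force: [1.4, -0.3, 0.8]
grip_width: 0.0851
gripper_force: 0.0
```

>>> jog_arm --hand '[0.085,0.085,0.085,0.085,0.085]' --pt "-0.002 0 0" --pt "-0.002 0 0" --pt "-0.004 -0.001 0" --pt "-0.02 -0.003 0" --pt "-0.04 -0.006 0" --yaw '[0,0,0,0,0]'

```text
time_s: 5.12
position: [0.4586, 0.2385, 0.1695]
tool_rot: [[-0.159, 0.987, 0.0], [0.987, 0.159, 0.0], [0.0, 0.0, -1.0]]
ft_force: [-0.6, 0.1, 0.5]
grip_width: 0.0848
gripper_force: 0.0
```

Run:
```python
from h import *
s=env.observe();w=s['position'][:2]-PV;print(s['position'],w@U,w@V)
for i in range(20):print(ball()[0],end=' ')
```

```text
[0.45858275 0.23854309 0.1694902 ] -0.16522850393829244 0.0016966622182255642
-0.023 -0.017 -0.014 -0.006 0.0 0.001 0.001 0.002 -0.002 -0.011 -0.016 -0.021 -0.027 -0.029 -0.029 -0.029 -0.021 -0.016 -0.011 -0.006
```

>>> jog_arm --hand '[0.085,0.085,0.085,0.085,0.085]' --pt "-0.002 -0.03 0.05" --pt "-0.002 -0.06 0" --pt "-0.002 -0.06 0" --pt "-0.002 -0.06 0" --pt "-0.002 -0.06 0" --yaw '[-0.06,-0.06,-0.06,-0.05,-0.05]'

```text
time_s: 6.75
position: [0.4485, -0.0331, 0.22]
tool_rot: [[0.121, 0.993, 0.001], [0.993, -0.121, -0.0], [-0.0, 0.001, -1.0]]
ft_force: [1.4, -0.1, -0.5]
grip_width: 0.085
gripper_force: 0.0
```

>>> jog_arm --hand '[0.06,0.06,0.06,0.06,0.06]' --pt "-0.001 -0.028 -0.02" --pt "0 0 0" --pt "0 0 0" --pt "0 0 0" --pt "0 0 0" --yaw '[0,0,0,0,0]'

```text
time_s: 7.38
position: [0.448, -0.0585, 0.2002]
tool_rot: [[0.118, 0.993, 0.001], [0.993, -0.118, -0.0], [-0.0, 0.001, -1.0]]
ft_force: [-0.2, 1.2, -0.5]
grip_width: 0.0601
gripper_force: 0.0
```

Run:
```python
from h import *
s=env.observe();print(s['position'],np.degrees(np.arctan2(s['tool_rot'][1,1],s['tool_rot'][0,1])))
a=snap('side','s3.png');b=snap('top','t3.png')
c=np.hstack([cv2.resize(a[190:300,230:350],(396,363),interpolation=3),cv2.resize(b[150:260,220:340],(396,363),interpolation=3)])
cv2.imwrite('pics/c3.png',c[:,:,::-1])
print(ball())
```

```text
[ 0.44797197 -0.05852714  0.20016279] -6.793880784142005
[-2.30e-02  1.63e-01  5.30e+01]
```

View pics/c3.png

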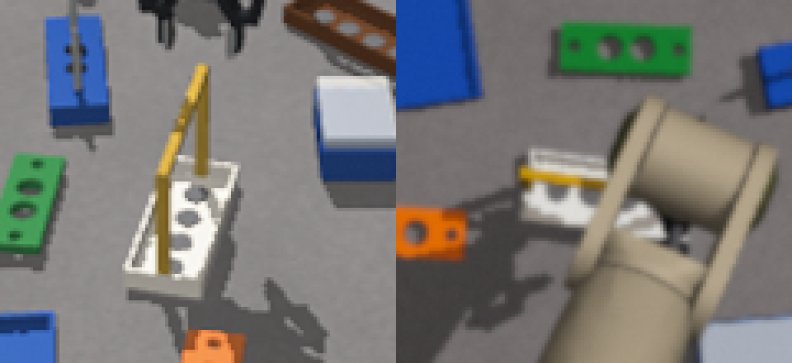

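>>> jog_arm --hand '[0.06,0.06,0.06,0.03,0.0]' --pt "0 0 -0.03" --pt "0 0 -0.023" --pt "0 0 0" --pt "0 0 0" --pt "0 0 0" --yaw '[0,0,0,0,0]' --grip_force 40

```text
time_s: 8.15
position: [0.4482, -0.0594, 0.1477]
tool_rot: [[0.12, 0.993, 0.002], [0.993, -0.12, -0.001], [-0.001, 0.002, -1.0]]
ft_force: [-0.2, -0.1, -0.5]
grip_width: 0.0244
gripper_force: 0.0
```

>>> jog_arm --hand '[0,0,0,0,0]' --pt "0 0 0" --pt "0 0 0" --pt "0 0 0.01" --pt "0 0 0.02" --pt "0 0 0.03" --yaw '[0,0,0,0,0]' --grip_force 80

```text
time_s: 8.78
position: [0.4471, -0.0591, 0.2071]
tool_rot: [[0.12, 0.993, -0.003], [0.993, -0.12, 0.001], [0.001, -0.003, -1.0]]
ft_force: [0.5, -0.3, -1.3]
grip_width: 0.0106
gripper_force: 78.2
```

>>> jog_arm --hand '[0,0,0,0,0]' --pt "0 0 0.04" --pt "0 0 0.03" --pt "0 0 0" --pt "0 0 0" --pt "0 0 0" --yaw '[0,0,0,0,0]'

```text
time_s: 9.4
position: [0.4473, -0.0591, 0.2756]
tool_rot: [[0.12, 0.993, -0.003], [0.993, -0.12, 0.001], [0.001, -0.003, -1.0]]
ft_force: [-0.1, 0.2, -2.2]
grip_width: 0.0104
gripper_force: 78.2
```

Run:
```python
from h import *
s=env.observe();print(s['position'],np.degrees(np.arctan2(s['tool_rot'][1,1],s['tool_rot'][0,1])))
a=snap('side','s4.png');b=snap('top','t4.png')
c=np.hstack([cv2.resize(a[130:330,180:340],(440,550),interpolation=3),cv2.resize(b[130:280,220:320],(360,550),interpolation=3)])
cv2.imwrite('pics/c4.png',c[:,:,::-1])
for n,im in(('side',a),('top',b)):
    m=cv2.inRange(cv2.cvtColor(im,cv2.COLOR_RGB2HSV),(19,150,100),(32,255,255));k,_=cv2.findContours(m,0,1)
    print(n,[(cv2.contourArea(q),cv2.minAreaRect(q)) for q in k if cv2.contourArea(q)>30])
print(ball())
```

```text
[ 0.44734294 -0.05911967  0.27556137] -6.877304729095676
side [(223.5, ((285.28997802734375, 209.97000122070312), (14.424979209899902, 65.19524383544922), 8.13010311126709)), (55.0, ((258.0, 124.0), (16.0, 4.0), 90.0))]
top [(57.0, ((268.7469482421875, 202.18704223632812), (28.431921005249023, 4.796341419219971), 8.53076457977295)), (32.0, ((500.60003662109375, 146.70001220703125), (6.260990142822266, 6.7082037925720215), 63.43495178222656))]
[-1.00e-02  1.63e-01  5.10e+01]
```

View pics/c4.png

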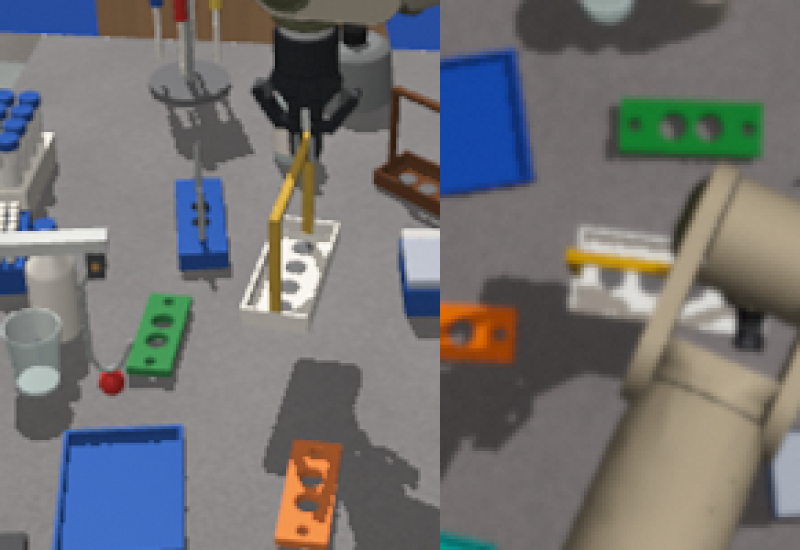

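Run:
```python
from h import *
for z in(.17,.25,.3,.35,.4,.45):print(z,proj('side',[.451,.24,z]))
t=np.array([.4473,-.0591]);d=np.array([.12,.993])
e=t+.164*d;print('far end top pred',proj('side',[*e,.283]),proj('top',[*e,.283]))
# hang target, bar centre at tcp+.07*V-like (yaw 9.1)
for s in(-.12,-.005):print(s,PV+U*s-.07*V)
```

```text
0.17 (np.float64(280.1), np.float64(267.8))
0.25 (np.float64(280.0), np.float64(246.6))
0.3 (np.float64(279.9), np.float64(232.5))
0.35 (np.float64(279.7), np.float64(217.8))
0.4 (np.float64(279.6), np.float64(202.4))
0.45 (np.float64(279.5), np.float64(186.2))
far end top pred (np.float64(279.4), np.float64(208.9)) (np.float64(254.9), np.float64(199.1))
-0.12 [0.51458141 0.17490207]
-0.005 [0.628134   0.19309024]
```

>>> jog_arm --hand '[0,0,0,0,0]' --pt "0.004 0.015 0" --pt "0.009 0.03 0" --pt "0.009 0.03 0" --pt "0.009 0.03 0" --pt "0.009 0.03 0" --yaw '[0.02,0.035,0.035,0.035,0.035]'

```text
time_s: 10.18
position: [0.4879, 0.0777, 0.2767]
tool_rot: [[-0.042, 0.999, -0.0], [0.999, 0.042, 0.0], [0.0, -0.0, -1.0]]
ft_force: [-0.2, 0.9, -2.6]
grip_width: 0.0105
gripper_force: 78.2
```

>>> jog_arm --hand '[0,0,0,0,0]' --pt "0.009 0.03 0" --pt "0.009 0.03 -0.006" --pt "0.008 0.025 -0.01" --pt "0.002 0.011 -0.01" --pt "0 0 0" --yaw '[0.035,0.035,0.03,0.02,0]'

```text
time_s: 10.8
position: [0.5152, 0.1723, 0.2498]
tool_rot: [[-0.161, 0.987, -0.002], [0.987, 0.161, -0.0], [-0.0, -0.002, -1.0]]
ft_force: [-0.6, 0.8, -2.1]
grip_width: 0.0101
gripper_force: 78.2
```

Run:
```python
from h import *
s=env.observe();w=s['position'][:2]-PV;print(s['position'],w@U,w@V,np.degrees(np.arctan2(s['tool_rot'][1,1],s['tool_rot'][0,1])))
a=snap('side','s5.png');b=snap('top','t5.png')
c=np.hstack([cv2.resize(a[150:350,150:310],(440,550),interpolation=3),cv2.resize(b[80:230,180:280],(360,550),interpolation=3)])
cv2.imwrite('pics/c5.png',c[:,:,::-1])
t=s['position'][:2];d=V
for L in(.07-.094,.07,.164):
  e=t+L*d;print(proj('side',[*e,s['position'][2]+.0075]),proj('top',[*e,s['position'][2]+.0075]))
r=red(b,(180,80,280,230));print(r,r and onz('top',r[0],r[1],.175),ball())
```

```text
[0.51524644 0.17227091 0.24982928] -0.1197594740084451 -0.07270321894249511 9.24082616984322
(np.float64(260.4), np.float64(223.6)) (np.float64(241.9), np.float64(183.7))
(np.float64(261.0), np.float64(243.7)) (np.float64(213.0), np.float64(187.8))
(np.float64(261.8), np.float64(266.2)) (np.float64(184.2), np.float64(191.9))
(212.875, 155.75, 8.0) [0.6258 0.2591 0.175 ] [-8.00e-03  1.63e-01  5.30e+01]
```

View pics/c5.png

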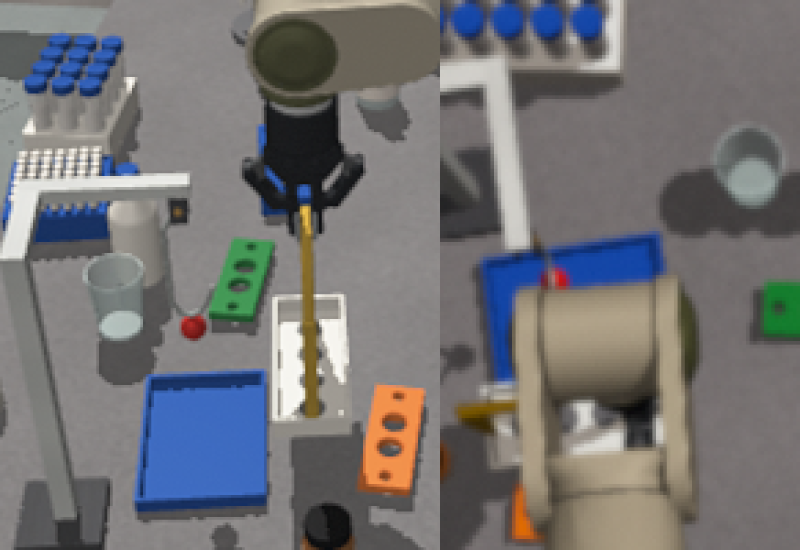

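Run:
```python
from h import *
f=lambda x,y:(180+(x-440)/3.6,80+y/3.667)
for nm,p,z in(('forkL',(513,360),.475),('forkL',(513,360),.45),('forkR',(695,360),.475),('armL',(503,248),.37),('armR',(528,248),.37),('ball',(555,280),.175)):
    q=onz('top',*f(*p),z)[:2]-PV;print(nm,z,q@U,q@V)
```

```text
forkL 0.475 -0.12144379577288171 -0.002625731950259092
forkL 0.45 -0.11701539015835632 0.0016274108539787958
forkR 0.475 -0.14114474609932467 -0.13953300917187003
armL 0.37 -0.00972623068491426 0.011989179982960917
armR 0.37 -0.01273551014850772 -0.008695215998309445
ball 0.175 0.001453335636997913 -0.0010429839530079327
```

Run:
```python
from h import *
def pl(u,v,y):
    p,d=ray('side',u,v);n=np.array([*V,0]);P0=np.array([*PV,0])+y*n;X=p+d*(n@(P0-p))/(n@d);return ((X[:2]-PV)@U).round(4),X[2].round(4)
g=lambda x,y:(150+x/2.75,150+y/2.75)
print('cap ctr',pl(*g(295,55),-.003),'L',pl(*g(250,58),-.003),'bottom',pl(*g(297,93),-.003),'bulb bottom',pl(*g(300,104),-.02))
for nm,p in(('armtop',(190,174)),('armbot',(190,195)),('piv',(178,210))):print(nm,pl(*g(*p),.0))
# fork kinematics: s1 tcp .17 cap centre (283,205), y plane +.065
def pl2(u,v,y):
    p,d=ray('side',u,v);return p+d*(y-p[1])/d[1]
print(pl2(283,205,.24+.065))
```

```text
cap ctr (np.float64(-0.1172), np.float64(0.4956)) L (np.float64(-0.0761), np.float64(0.494)) bottom (np.float64(-0.1177), np.float64(0.4548)) bulb bottom (np.float64(-0.1201), np.float64(0.4318))
armtop (np.float64(-0.0116), np.float64(0.3688))
armbot (np.float64(-0.0096), np.float64(0.3437))
piv (np.float64(0.0036), np.float64(0.3259))
[0.43548945 0.305      0.43720563]
```

>>> jog_arm --hand '[0,0,0,0,0]' --pt "0.012 0.002 0" --pt "0.02 0.003 0" --pt "0.02 0.003 0" --pt "0.02 0.004 0" --pt "0.012 0.002 0" --yaw '[0,0,0,0,0]'

```text
time_s: 11.58
position: [0.6014, 0.1853, 0.2507]
tool_rot: [[-0.158, 0.987, 0.001], [0.987, 0.158, 0.0], [-0.0, 0.001, -1.0]]
ft_force: [0.6, 0.5, -1.7]
grip_width: 0.0103
gripper_force: 78.2
```

>>> jog_arm --hand '[0,0,0,0,0]' --pt "0.012 0.002 0" --pt "0.012 0.002 0" --pt "0.006 0.001 0" --pt "0 0 0" --pt "0 0 0" --yaw '[0,0,0,0,0]'

```text
time_s: 12.2
position: [0.6296, 0.1906, 0.2509]
tool_rot: [[-0.159, 0.987, -0.0], [0.987, 0.159, -0.0], [-0.0, -0.0, -1.0]]
ft_force: [0.1, -0.3, -1.8]
grip_width: 0.0104
gripper_force: 78.2
```

Run:
```python
from h import *
s=env.observe();w=s['position'][:2]-PV;print(s['position'],w@U,w@V,s['ft_force'])
a=snap('side','s6.png')
cv2.imwrite('pics/c6.png',cv2.resize(a[150:290,150:290],(700,600),interpolation=3)[:,:,::-1])
for i in range(4):print(ball())
```

```text
[0.62960983 0.19063047 0.25090476] -0.003931774508354777 -0.07266223036108238 [ 0.12185153 -0.2749582  -1.83728087]
[ 0.031  0.161 13.   ]
[ 0.031  0.161 13.   ]
[ 0.031  0.161 13.   ]
[ 0.034  0.161 18.   ]
```

View pics/c6.png

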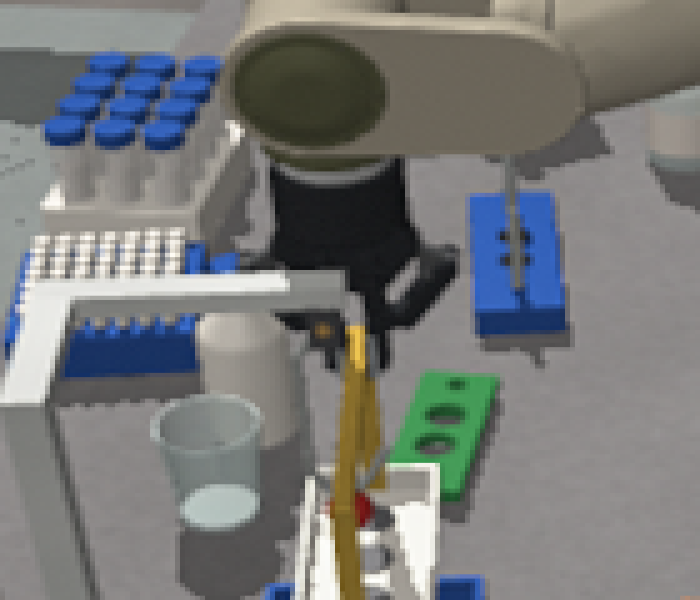

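>>> jog_arm --hand '[0,0,0,0,0]' --pt "0 0 -0.006" --pt "0 0 -0.01" --pt "0 0 -0.01" --pt "0 0 -0.01" --pt "0 0 -0.006" --yaw '[0,0,0,0,0]'

```text
time_s: 13.08
position: [0.6297, 0.1907, 0.2078]
tool_rot: [[-0.159, 0.987, -0.001], [0.987, 0.159, -0.0], [0.0, -0.001, -1.0]]
ft_force: [1.0, 0.2, -1.1]
grip_width: 0.0101
gripper_force: 78.2
```

Run:
```python
from h import *
s=env.observe();print(s['position'],s['ft_force'],s['wrist_torque'])
for i in range(8):print(ball())
```

```text
[0.62966515 0.1907185  0.20781547] [ 0.99226617  0.1914485  -1.1103012 ] [-0.13362149 -0.02371965  0.02354915]
[ 0.016  0.163 13.   ]
[ 0.048  0.164 13.   ]
[ 0.057  0.164 16.   ]
[ 0.059  0.163 20.   ]
[ 0.057  0.164 17.   ]
[ 0.041  0.164 17.   ]
[1.30e-02 1.62e-01 1.50e+01]
[-1.40e-02  1.62e-01  1.50e+01]
```

>>> jog_arm --hand '[0,0,0,0,0]' --pt "0 0 -0.003" --pt "0 0 -0.003" --pt "0 0 -0.002" --pt "0 0 -0.001" --pt "0 0 0" --yaw '[0,0,0,0,0]'

```text
time_s: 14.1
position: [0.6299, 0.1908, 0.2]
tool_rot: [[-0.159, 0.987, 0.001], [0.987, 0.159, 0.0], [0.0, 0.001, -1.0]]
ft_force: [-0.0, 0.5, -0.3]
grip_width: 0.0101
gripper_force: 78.4
```

Run:
```python
from h import *
s=env.observe();print(s['position'],s['ft_force'],s['wrist_torque'])
for i in range(8):print(ball())
a=snap('side','s7.png')
cv2.imwrite('pics/c7.png',cv2.resize(a[170:310,150:290],(700,600),interpolation=3)[:,:,::-1])
```

```text
[0.62992572 0.19078838 0.20004216] [-0.03946087  0.46451922 -0.26843119] [-0.01811094 -0.02794185 -0.04046682]
[ 0.068  0.164 20.   ]
[ 0.068  0.164 20.   ]
[ 0.066  0.165 19.   ]
[ 0.066  0.165 19.   ]
[ 0.066  0.165 19.   ]
[ 0.066  0.165 19.   ]
[ 0.068  0.164 20.   ]
[ 0.068  0.164 20.   ]
```

View pics/c7.png

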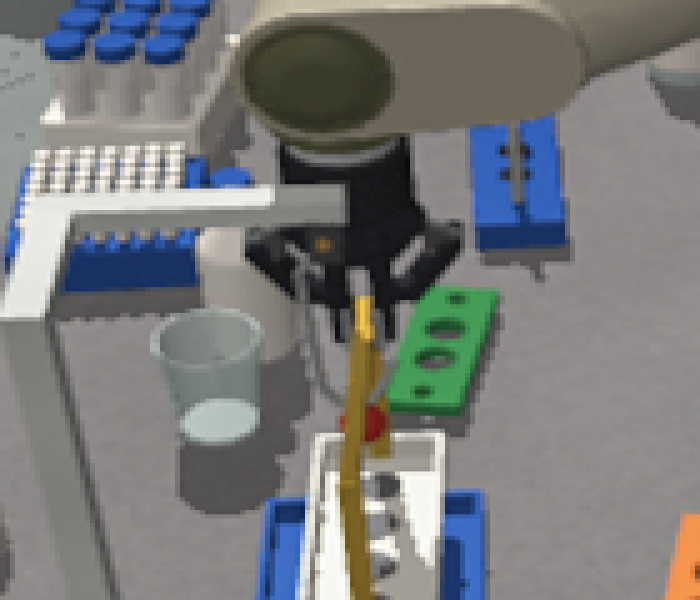

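>>> jog_arm --hand '[0,0,0,0,0]' --pt "0.001 0 -0.001" --pt "0.001 0 0" --pt "0.001 0.001 0" --pt "0.001 0 0" --pt "0 0 0" --yaw '[0,0,0,0,0]'

```text
time_s: 15.18
position: [0.6338, 0.1918, 0.1988]
tool_rot: [[-0.159, 0.987, -0.0], [0.987, 0.159, 0.0], [0.0, -0.0, -1.0]]
ft_force: [0.7, -0.2, 1.6]
grip_width: 0.0103
gripper_force: 78.7
```

Run:
```python
from h import *
s=env.observe();print(s['position'],s['ft_force'],s['wrist_torque'])
for i in range(4):print(ball())
```

```text
[0.63384063 0.19175661 0.19875708] [ 0.69286558 -0.20678159  1.64204304] [0.1822681  0.0068905  0.02906959]
[ 0.041  0.162 21.   ]
[ 0.041  0.162 21.   ]
[ 0.042  0.163 22.   ]
[ 0.042  0.163 22.   ]
```

>>> jog_arm --hand '[0.014,0.018,0.022,0.028,0.035]' --pt "0 0 0.001" --pt "0 0 0" --pt "0 0 0" --pt "0 0 0" --pt "0 0 0" --yaw '[0,0,0,0,0]' --grip_force 20

```text
time_s: 16.0
position: [0.6338, 0.1917, 0.1998]
tool_rot: [[-0.159, 0.987, -0.0], [0.987, 0.159, -0.0], [-0.0, -0.0, -1.0]]
ft_force: [0.2, -0.1, -0.6]
grip_width: 0.0348
gripper_force: 0.0
```

```bash
cat >> h.py <<'E'
def yel():
    im=env.get_image('side');m=cv2.inRange(cv2.cvtColor(im,cv2.COLOR_RGB2HSV),(19,150,80),(32,255,255));m[:150]=0;M=cv2.moments(m,True);return im,(round(M['m10']/M['m00'],1),round(M['m01']/M['m00'],1),M['m00'])
E
python3 - <<'E'
from h import *
s=env.observe();print(s['position'],s['ft_force'],s['wrist_torque'],s['grip_width'])
for i in range(12):
    print(yel()[1])
a=snap('side','s8.png')
cv2.imwrite('pics/c8.png',cv2.resize(a[170:310,150:290],(700,600),interpolation=3)[:,:,::-1])
E
```

```text
[0.63378012 0.19173526 0.19975171] [ 0.20972562 -0.10667793 -0.60449569] [-0.00253298  0.02717128 -0.00468619] 0.03475840841677006
(218.9, 276.2, 356.0)
(219.0, 276.1, 360.0)
(219.0, 276.2, 357.0)
(219.1, 275.9, 358.0)
(219.3, 275.6, 362.0)
(219.4, 275.7, 368.0)
(219.5, 275.4, 365.0)
(219.5, 275.2, 365.0)
(219.6, 275.2, 366.0)
(219.7, 275.4, 365.0)
(219.7, 275.6, 365.0)
(219.6, 276.0, 361.0)
```

View pics/c8.png

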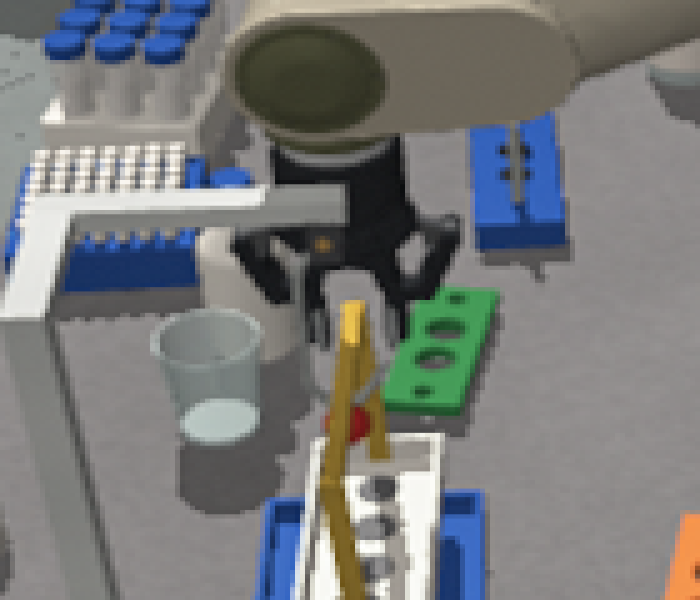

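>>> jog_arm --hand '[0.045,0.05,0.05,0.05,0.05]' --pt "0 0 0" --pt "0 0 0.01" --pt "0 0 0.025" --pt "0 0 0.03" --pt "0 0 0.02" --yaw '[0,0,0,0,0]'

```text
time_s: 17.27
position: [0.6339, 0.1918, 0.2872]
tool_rot: [[-0.159, 0.987, 0.003], [0.987, 0.159, 0.0], [-0.0, 0.003, -1.0]]
ft_force: [-0.5, -0.2, 0.1]
grip_width: 0.05
gripper_force: 0.0
```

>>> jog_arm --hand '[0.07,0.07,0.07,0.07,0.07]' --pt "-0.02 -0.005 0.01" --pt "-0.04 -0.01 0" --pt "-0.04 -0.03 0" --pt "-0.03 -0.045 0" --pt "0 -0.05 0" --yaw '[0,0,0,0,0]'

```text
time_s: 17.9
position: [0.5021, 0.0512, 0.2963]
tool_rot: [[-0.161, 0.987, 0.002], [0.987, 0.161, -0.0], [-0.001, 0.002, -1.0]]
ft_force: [0.8, -0.3, 0.4]
grip_width: 0.0697
gripper_force: 0.0
```

Run:
```python
from h import *
s=env.observe();print(s['position'],s['ft_force'])
for i in range(18):
    r=yel();print(r[1][:2],end=' ')
a=r[0];b=snap('top','t9.png');cv2.imwrite('pics/s9.png',a[:,:,::-1])
c=np.hstack([cv2.resize(a[170:330,150:350],(440,450),interpolation=3),cv2.resize(b[130:280,180:320],(360,450),interpolation=3)])
cv2.imwrite('pics/c9.png',c[:,:,::-1])
for nm,lo,hi in [('green',(50,120,50),(75,255,255)),('orange',(5,170,120),(18,255,255))]:
    m=cv2.inRange(cv2.cvtColor(b,cv2.COLOR_RGB2HSV),lo,hi);m[:,330:]=0;k,_=cv2.findContours(m,0,1)
    for q in k:
        if cv2.contourArea(q)>150:
            r=cv2.minAreaRect(q);print(nm,r)
            bx=cv2.boxPoints(r);W=np.array([onz('top',*p,.02)[:2] for p in bx]);e=W-np.roll(W,-1,0);i=np.argmax(np.linalg.norm(e,axis=1));print(W.mean(0),np.linalg.norm(e,axis=1),np.degrees(np.arctan2(e[i,1],e[i,0])))
```

```text
[0.50210566 0.05122308 0.29632924] [ 0.80027914 -0.26198405  0.36610743]
(218.9, 275.4) (218.9, 275.6) (219.0, 275.4) (219.1, 275.4) (219.2, 275.2) (219.3, 275.4) (219.4, 275.1) (219.5, 275.3) (219.5, 275.2) (219.5, 275.2) (219.4, 275.2) (219.4, 275.3) (219.4, 275.1) (219.2, 275.3) (219.1, 275.5) (219.0, 275.3) (219.0, 275.5) (219.0, 275.6) green ((289.48175048828125, 164.4367218017578), (37.550750732421875, 14.404168128967285), 2.385944128036499)
[ 0.628225 -0.0066  ] [0.05541299 0.14265062 0.05532314 0.14224813] 88.4735452467693
orange ((220.52154541015625, 220.1123046875), (39.772003173828125, 15.03237533569336), 3.1798300743103027)
[0.412775 0.248675] [0.05641276 0.14941653 0.05632566 0.14891299] 87.73697726614431
```

View pics/c9.png

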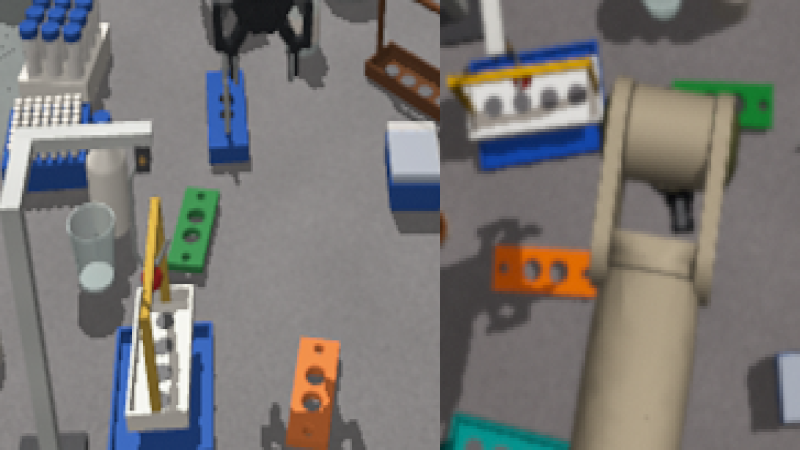

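```bash
cat > m.py <<'E'
from h import *
def base(n,im):
    hsv=cv2.cvtColor(im,cv2.COLOR_BGR2HSV);m=cv2.inRange(hsv,(100,120,40),(130,255,255))
    lim=(320,150,395,195) if n=='top' else (235,185,275,235)
    x0,y0,x1,y1=lim;k=np.zeros_like(m);k[y0:y1,x0:x1]=m[y0:y1,x0:x1]
    c=max(cv2.findContours(k,0,1)[0],key=cv2.contourArea);hull=cv2.convexHull(c)
    f=np.zeros_like(m);cv2.fillConvexPoly(f,hull,255)
    S=hsv[:,:,1];pin=((f>0)&(S<130)).astype(np.uint8)
    nn,l,st,ce=cv2.connectedComponentsWithStats(pin,connectivity=8)
    print(n,'rect',cv2.minAreaRect(c),'approx',cv2.approxPolyDP(hull,2.5,True)[:,0].tolist())
    for i in range(1,nn):
        if st[i,4]>=3:
            ys,xs=np.nonzero(l==i);print('  comp',st[i].tolist(),ce[i].round(1),'V',hsv[:,:,2][l==i].mean().round(),'top/right px',xs[ys==ys.min()].mean(),ys.min(),'rightmost',xs.max(),ys[xs==xs.max()].mean())
E
python3 - <<'E'
from m import *
base('top',cv2.imread('pics/t0.png'));base('side',cv2.imread('pics/s0.png'))
b=np.array([.6115,-.2592]);a=np.radians(101.5);d=np.array([np.cos(a),np.sin(a)])
for s in(.06,-.06):
    for z in(.03,.112):print(s,z,proj('top',[*(b+s*d),z]),proj('side',[*(b+s*d),z]))
E
```

```text
top rect ((355.3331298828125, 169.06552124023438), (18.80959701538086, 50.908966064453125), 79.87532806396484) approx [[379, 158], [379, 174], [332, 181], [331, 164]]
  comp [367, 157, 3, 1, 3] [368. 157.] V 128.0 top/right px 368.0 157 rightmost 369 157.0
  comp [373, 156, 3, 1, 3] [374. 156.] V 131.0 top/right px 374.0 156 rightmost 375 156.0
  comp [356, 159, 3, 1, 3] [357. 159.] V 134.0 top/right px 357.0 159 rightmost 358 159.0
  comp [350, 160, 4, 1, 4] [351.5 160. ] V 130.0 top/right px 351.5 160 rightmost 353 160.0
  comp [380, 161, 1, 3, 3] [380. 162.] V 133.0 top/right px 380.0 161 rightmost 380 162.0
  comp [339, 162, 3, 1, 3] [340. 162.] V 129.0 top/right px 340.0 162 rightmost 341 162.0
  comp [372, 162, 5, 4, 9] [374.2 163.4] V 87.0 top/right px 375.5 162 rightmost 376 162.5
  comp [359, 166, 4, 4, 15] [360.6 167.6] V 26.0 top/right px 361.0 166 rightmost 362 167.5
  comp [340, 168, 4, 4, 6] [341.5 169.5] V 84.0 top/right px 342.5 168 rightmost 343 168.0
  comp [349, 168, 4, 4, 14] [350.7 169.5] V 29.0 top/right px 351.0 168 rightmost 352 169.5
  comp [330, 172, 1, 3, 3
[... 975 characters left out ...]
76] [252.5 205.8] V 103.0 top/right px 252.0 195 rightmost 255 210.0
  comp [261, 201, 1, 4, 4] [261.  202.5] V 134.0 top/right px 261.0 201 rightmost 261 202.5
  comp [244, 209, 1, 8, 8] [244.  212.5] V 155.0 top/right px 244.0 209 rightmost 244 212.5
  comp [262, 211, 1, 6, 6] [262.  213.5] V 140.0 top/right px 262.0 211 rightmost 262 213.5
0.06 0.03 (np.float64(340.9), np.float64(172.3)) (np.float64(254.1), np.float64(215.7))
0.06 0.112 (np.float64(343.8), np.float64(168.5)) (np.float64(253.3), np.float64(198.0))
-0.06 0.03 (np.float64(372.1), np.float64(166.5)) (np.float64(252.6), np.float64(198.5))
-0.06 0.112 (np.float64(376.7), np.float64(162.4)) (np.float64(251.8), np.float64(181.3))
```

Run:
```python
from h import *
print(onz('top',355.33,169.07,.03),onz('top',355.33,169.07,.015),'holes',onz('top',355.65,168.55,.03),onz('top',355.65,168.55,.02))
print('side rect',onz('side',252.9,210.94,.03),onz('side',252.9,210.94,.015))
t=cv2.imread('pics/t0.png');s=cv2.imread('pics/s0.png')
# sub-pixel: dark tube holes of tiers, top view and side view
for n,im,rs in(('top',t,{'g':(268,155,311,175),'o':(200,210,242,231),'base':(333,160,380,180)}),('side',s,{'g':(225,233,251,270),'o':(280,288,306,330)})):
    for k,(x0,y0,x1,y1) in rs.items():
        g=cv2.resize(im[y0:y1,x0:x1],None,fx=6,fy=6,interpolation=cv2.INTER_CUBIC);h=cv2.cvtColor(g,cv2.COLOR_BGR2HSV)
        m={'g':cv2.inRange(h,(45,110,30),(80,255,255)),'o':cv2.inRange(h,(3,150,110),(20,255,255)),'base':cv2.inRange(h,(100,120,60),(130,255,255))}[k]
        c,hi=cv2.findContours(m,cv2.RETR_CCOMP,cv2.CHAIN_APPROX_NONE)
        o=max(c,key=cv2.contourArea);f=lambda r:((r[0]+.5)/6-.5+x0,(r[1]+.5)/6-.5+y0)
        r=cv2.minAreaRect(o);p=f(r[0]);zt=.03 if k=='base' else .02;print(n,k,'outline',np.round(p,2),np.array(r[1])/6,r[2],onz(n,*p,zt))
        for q,w in zip(c,hi[0]):
            if w[3]>=0 and cv2.contourArea(q)>60:
                M=cv2.moments(q);p=f((M['m10']/M['m00'],M['m01']/M['m00']));print('   hole',round(cv2.contourArea(q)/36,1),np.round(p,2),onz(n,*p,zt))
```

```text
[ 0.6126 -0.2547  0.03  ] [ 0.6153 -0.2571  0.015 ] holes [ 0.6146 -0.2559  0.03  ] [ 0.6164 -0.2575  0.02  ]
side rect [ 0.6089 -0.2313  0.03  ] [ 0.6128 -0.2523  0.015 ]
top g outline [288.98 164.53] [39.75906372 14.97610601] 2.2025980949401855 [ 0.6278 -0.0047  0.02  ]
   hole 4.8 [305.06 164.99] [ 0.627  -0.0657  0.02  ]
   hole 3.7 [273.63 163.8 ] [0.6297 0.0536 0.02  ]
   hole 38.4 [294.05 164.59] [ 0.6279 -0.024   0.02  ]
   hole 38.6 [284.07 164.25] [0.6286 0.0139 0.02  ]
top o outline [220.37 220.04] [41.78684998 15.6760877 ] 3.1959381103515625 [0.413  0.2492 0.02  ]
   hole 3.2 [236.38 220.79] [0.4111 0.1891 0.02  ]
   hole 2.4 [204.54 218.95] [0.4161 0.3087 0.02  ]
   hole 33.8 [225.28 220.27] [0.4124 0.2308 0.02  ]
   hole 33.6 [215.21 219.65] [0.4141 0.2686 0.02  ]
top base outline [356.  169.5] [46.83332316 19.83333079] -0.0 [ 0.611  -0.2572  0.03  ]
   hole 5.5 [341.7 169.2] [ 0.6113 -0.2034  0.03  ]
   hole 20.4 [350.82 169.4 ] [ 0.6111 -0.2377  0.03  ]
   hole 23.8 [360.67 167.8 ] [ 0.6178 -0.2748  0.03  ]
   hole 8.9 [374.12 163.35] [ 0.6356 -0.3255  0.03  ]
side g outline [237.4  251.41] [15.97636414 32.80276998] 16.46001434326172 [0.6283 0.0049 0.02  ]
   hole 20.7 [236.64 254.34] [0.6281 0.0208 0.02  ]
   hole 15.4 [238.66 247.73] [ 0.6274 -0.0155  0.02  ]
side o outline [291.93 309.53] [18.89310582 39.69960022] 8.746162414550781 [0.4135 0.259  0.02  ]
   hole 32.7 [291.39 313.33] [0.4139 0.2746 0.02  ]
   hole 28.2 [292.81 304.43] [0.4126 0.2378 0.02  ]
```

Run:
```python
from h import *
T=np.mean([cv2.imread(f'pics/{n}.png').astype(float) for n in('t0','t5','t9')],0).astype(np.uint8)
S=np.mean([cv2.imread(f'pics/{n}.png').astype(float) for n in('s0','s4','s5')],0).astype(np.uint8)
x0,y0,x1,y1=322,148,392,192
g=cv2.resize(T[y0:y1,x0:x1],None,fx=6,fy=6,interpolation=cv2.INTER_CUBIC);h=cv2.cvtColor(g,cv2.COLOR_BGR2HSV)
m=cv2.inRange(h,(100,130,60),(130,255,255));c=max(cv2.findContours(m,0,1)[0],key=cv2.contourArea)
r=cv2.minAreaRect(c);f=lambda p:((p[0]+.5)/6-.5+x0,(p[1]+.5)/6-.5+y0)
print('rect',f(r[0]),np.array(r[1])/6,r[2]);W=[onz('top',*f(p),.03) for p in cv2.boxPoints(r)];print(W,np.mean(W,0))
# V along long axis for face edges
# side pins: per-row saturation-deficit centroid
hs=cv2.cvtColor(S,cv2.COLOR_BGR2HSV)[:,:,1].astype(float)
for v in range(182,218,2):
    row=hs[v,246:260];bg=np.percentile(row,80);w=np.clip(bg-20-row,0,None);print(v,round((w*np.arange(246,260)).sum()/max(w.sum(),1),2),int(w.sum()),end=' | ')
print()
for x in(.6115,.6145):
  b=np.array([x,-.258]);a=np.radians(101.5);d=np.array([np.cos(a),np.sin(a)])
  print(x,[proj('side',[*(b+s*d),z]) for s in(.06,-.06) for z in(.03,.112)])
```

```text
rect (355.3685124715169, 169.09374491373697) [18.89995448 51.07691956] 79.91940307617188
[array([ 0.6294, -0.1539,  0.03  ]), array([ 0.6666, -0.3435,  0.03  ]), array([ 0.5957, -0.3556,  0.03  ]), array([ 0.5588, -0.1667,  0.03  ])] [ 0.612625 -0.254925  0.03    ]
182 0.0 0 | 184 0.0 0 | 186 0.0 0 | 188 0.0 0 | 190 0.0 0 | 192 0.0 0 | 194 249.29 172 | 196 251.81 277 | 198 251.84 303 | 200 252.23 284 | 202 252.41 356 | 204 252.37 579 | 206 252.6 457 | 208 252.81 351 | 210 252.76 645 | 212 252.85 339 | 214 253.0 289 | 216 253.17 278 | 
0.6115 [(np.float64(254.0), np.float64(215.9)), (np.float64(253.2), np.float64(198.2)), (np.float64(252.6), np.float64(198.7)), (np.float64(251.7), np.float64(181.5))]
0.6145 [(np.float64(253.3), np.float64(215.8)), (np.float64(252.4), np.float64(198.1)), (np.float64(251.8), np.float64(198.6)), (np.float64(251.0), np.float64(181.4))]
```

>>> jog_arm --hand '[0.075,0.075,0.075,0.075,0.075]' --pt "0.03 -0.015 -0.02" --pt "0.042 -0.02 -0.04" --pt "0.042 -0.02 -0.04" --pt "0.0122 -0.0017 -0.04" --pt "0 0 -0.04" --yaw '[-0.05,-0.05,-0.05,-0.037,0]'

```text
time_s: 19.48
position: [0.6307, -0.0055, 0.1128]
tool_rot: [[0.028, 1.0, -0.0], [1.0, -0.028, 0.0], [0.0, -0.0, -1.0]]
ft_force: [0.0, 0.6, -0.5]
grip_width: 0.0748
gripper_force: 0.0
```

>>> jog_arm --hand '[0.075,0.075,0.075,0.075,0.075]' --pt "0 0 -0.04" --pt "0 0 -0.03" --pt "0 0 -0.01" --pt "0 0 0" --pt "0 0 0" --yaw '[0,0,0,0,0]'

```text
time_s: 20.1
position: [0.6307, -0.0051, 0.0362]
tool_rot: [[0.027, 1.0, 0.002], [1.0, -0.027, -0.001], [-0.0, 0.002, -1.0]]
ft_force: [0.6, -0.7, 0.1]
grip_width: 0.0753
gripper_force: 0.0
```

```bash
cat >> h.py <<'E'
def st():
    s=env.observe();print(s['time_s'],s['position'].round(4),'yaw',np.degrees(np.arctan2(s['tool_rot'][1,1],s['tool_rot'][0,1])).round(2),'F',s['ft_force'].round(1),'T',s['wrist_torque'].round(2),'w',round(s['grip_width'],4),s['gripper_force'].round(1));return s
E
python3 -c "
from h import *
st()
im=env.get_image('side');m=cv2.inRange(cv2.cvtColor(im,cv2.COLOR_RGB2HSV),(50,120,50),(75,255,255));k=[q for q in cv2.findContours(m,0,1)[0] if cv2.contourArea(q)>100];print([cv2.minAreaRect(q) for q in k])"
```

```text
Traceback (most recent call last):
  File "h.py", line 28, in st
    s=env.observe();print(s['time_s'],s['position'].round(4),'yaw',np.degrees(np.arctan2(s['tool_rot'][1,1],s['tool_rot'][0,1])).round(2),'F',s['ft_force'].round(1),'T',s['wrist_torque'].round(2),'w',round(s['grip_width'],4),s['gripper_force'].round(1));return s
                                                                                                                                                                                                                                 ^^^^^^^^^^^^^^^^^^^^^^^^
AttributeError: 'float' object has no attribute 'round'
```

>>> jog_arm --hand '[0.075,0.075,0.06,0.045,0.03]' --pt "-0.002 0 -0.01" --pt "0 0 -0.007" --pt "0 0 0" --pt "0 0 0" --pt "0 0 0" --yaw '[0,0,0,0,0]' --grip_force 40

```text
time_s: 20.72
position: [0.628, -0.0049, 0.0178]
tool_rot: [[0.027, 1.0, -0.0], [1.0, -0.027, 0.0], [0.0, -0.0, -1.0]]
ft_force: [0.1, 0.5, -1.3]
grip_width: 0.0553
gripper_force: 43.0
```

>>> jog_arm --hand '[0.03,0.03,0.03,0.03,0.03]' --pt "0 0 0" --pt "0 0 0.02" --pt "0 0 0.04" --pt "0 0 0.05" --pt "0 0 0.05" --yaw '[0,0,0,0,0]'

```text
time_s: 21.35
position: [0.6277, -0.0049, 0.1792]
tool_rot: [[0.027, 1.0, -0.0], [1.0, -0.027, 0.0], [0.0, -0.0, -1.0]]
ft_force: [1.1, 0.0, -1.4]
grip_width: 0.0549
gripper_force: 43.0
```

```bash
sed -i "s/s\['gripper_force'\].round(1)/round(float(s['gripper_force']),1)/" h.py
cat >> h.py <<'E'
def blob(n,lo,hi,lim=None,im=None):
    im=env.get_image(n) if im is None else im;m=cv2.inRange(cv2.cvtColor(im,cv2.COLOR_RGB2HSV),lo,hi)
    k=[q for q in cv2.findContours(m,0,1)[0] if cv2.contourArea(q)>100];return [tuple(np.round(a,1) for a in cv2.minAreaRect(q)) for q in k]
G=((50,120,50),(75,255,255));O=((5,170,120),(18,255,255))
E
python3 -c "
from h import *
st();print(blob('side',*G));print(blob('top',*G),blob('top',*O))
b=np.array([.6135,-.257]);print('carrier',yel()[1])"
```

```text
21.35 [ 0.6277 -0.0049  0.1792] yaw -1.55 F [ 1.1  0.  -1.4] T [ 0.06 -0.03 -0.03] w 0.0549 43.0
[(array([234.5, 216.2]), array([16.1, 29.1]), np.float64(18.4))]
[] [(array([220.6, 217. ]), array([39.7,  9.2]), np.float64(4.8))]
carrier (219.1, 275.6, 364.0)
```

>>> jog_arm --hand '[0.03,0.03,0.03,0.03,0.03]' --pt "-0.002 -0.035 0" --pt "-0.003 -0.055 0" --pt "-0.003 -0.055 0" --pt "-0.003 -0.055 0" --pt "-0.003 -0.0515 0" --yaw '[0.045,0.045,0.045,0.045,0.0425]'

```text
time_s: 22.18
position: [0.6131, -0.258, 0.1754]
tool_rot: [[-0.195, 0.981, -0.003], [0.981, 0.195, 0.002], [0.003, -0.003, -1.0]]
ft_force: [0.7, 0.8, -0.4]
grip_width: 0.0551
gripper_force: 43.0
```

>>> jog_arm --hand '[0.03,0.03,0.03,0.03,0.03]' --pt "0 0 -0.02" --pt "0 0 -0.01" --pt "0 0 -0.009" --pt "0 0 0" --pt "0 0 0" --yaw '[0,0,0,0,0]'

```text
time_s: 22.8
position: [0.6143, -0.2561, 0.1393]
tool_rot: [[-0.195, 0.981, 0.001], [0.981, 0.195, -0.0], [-0.001, 0.001, -1.0]]
ft_force: [0.2, -0.0, -0.6]
grip_width: 0.0553
gripper_force: 43.0
```

```bash
python3 -c "
from h import *
st();a=snap('side','s10.png');b=snap('top','t10.png')
c=np.hstack([cv2.resize(a[150:240,215:285],(420,540),interpolation=2),cv2.resize(b[130:220,320:383],(378,540),interpolation=2)])
cv2.imwrite('pics/c10.png',c[:,:,::-1])"
```

```text
22.8 [ 0.6143 -0.2561  0.1393] yaw 11.24 F [ 0.2 -0.  -0.6] T [-0.07 -0.04 -0.03] w 0.0553 43.0
```

View pics/c10.png

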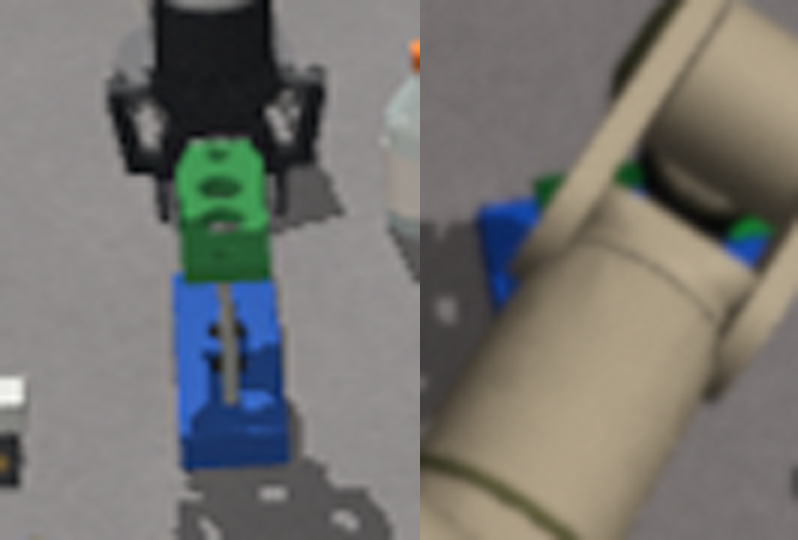

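Run:
```python
from h import *
f=lambda p:((p[0]-215)*6+2.5,(p[1]-150)*6+2.5)
t=np.array([.6143,-.2565]);a=np.radians(101.24);d=np.array([np.cos(a),np.sin(a)]);
for L in(.06,.019,-.019,-.06):print('tier hole',L,np.round(f(proj('side',[*(t+L*d),.1415])),0))
n=np.array([d[1],-d[0]])
for L,w in((.075,.028),(.075,-.028)):print('front bottom corner',np.round(f(proj('side',[*(t+L*d+w*n),.1215])),0),np.round(f(proj('side',[*(t+L*d+w*n),.1415])),0))
b=np.array([.6143,-.257])
for z in(.03,.112):print('pin',f(proj('side',[*(b+.06*d),z])))
for L,w in((.095,.035),(.095,-.035),(-.095,.035),(-.095,-.035)):print('base top corner',np.round(f(proj('side',[*(b+L*d+w*n),.03])),0))
im=cv2.imread('pics/s10.png')
h=cv2.cvtColor(cv2.resize(im[150:240,215:285],(420,540),interpolation=2),cv2.COLOR_BGR2HSV)
for lo,hi,nm in(((50,100,30),(75,255,255),'green'),((100,120,40),(130,255,255),'blue')):
    m=cv2.inRange(h,lo,hi);c=max(cv2.findContours(m,0,1)[0],key=cv2.contourArea);print(nm,cv2.approxPolyDP(cv2.convexHull(c),5,True)[:,0].tolist())
    for r in(260,270,330,380):
        x=np.nonzero(m[r])[0];print(r,x.min() if len(x) else 0,x.max() if len(x) else 0)
```

```text
tier hole 0.06 [224. 253.]
tier hole 0.019 [222. 218.]
tier hole -0.019 [220. 187.]
tier hole -0.06 [217. 154.]
front bottom corner [182. 296.] [180. 269.]
front bottom corner [272. 291.] [271. 264.]
pin (np.float64(231.69999999999993), np.float64(398.5))
pin (np.float64(226.90000000000003), np.float64(292.30000000000007))
base top corner [179. 434.]
base top corner [289. 427.]
base top corner [171. 270.]
base top corner [272. 264.]
green [[249, 140], [266, 167], [268, 275], [188, 280], [175, 164], [188, 145]]
260 184 268
270 186 268
330 0 0
380 0 0
blue [[177, 274], [270, 280], [286, 461], [183, 465]]
260 0 0
270 0 0
330 176 278
380 177 281
```

>>> jog_arm --hand '[0.03,0.03,0.03,0.03,0.03]' --pt "0.0005 0 -0.008" --pt "0 0 -0.006" --pt "0 0 -0.004" --pt "0 0 -0.003" --pt "0 0 -0.003" --yaw '[0,0,0,0,0]'

```text
time_s: 23.52
position: [0.6145, -0.2565, 0.1146]
tool_rot: [[-0.194, 0.981, 0.0], [0.981, 0.194, -0.0], [-0.0, 0.0, -1.0]]
ft_force: [0.2, 0.9, 0.2]
grip_width: 0.0549
gripper_force: 43.0
```

```bash
python3 -c "
from h import *
st()"
```

```text
23.525 [ 0.6145 -0.2565  0.1146] yaw 11.2 F [0.2 0.9 0.2] T [ 0.    0.04 -0.01] w 0.0549 43.0
```

>>> jog_arm --hand '[0.03,0.03,0.03,0.03,0.03]' --pt "0 0 -0.002" --pt "0 0 -0.002" --pt "0 0 -0.002" --pt "0 0 -0.002" --pt "0 0 -0.002" --yaw '[0,0,0,0,0]'

```text
time_s: 24.15
position: [0.6145, -0.2565, 0.1047]
tool_rot: [[-0.194, 0.981, 0.0], [0.981, 0.194, 0.0], [-0.0, 0.0, -1.0]]
ft_force: [-0.1, 0.1, -1.8]
grip_width: 0.0549
gripper_force: 43.0
```

```bash
python3 -c "
from h import *
st()"
```

```text
24.15 [ 0.6145 -0.2565  0.1047] yaw 11.2 F [-0.1  0.1 -1.8] T [ 0.02 -0.02 -0.01] w 0.0549 43.0
```

>>> jog_arm --hand '[0.03,0.03,0.03,0.03,0.03]' --pt "0 0 -0.006" --pt "0 0 -0.01" --pt "0 0 -0.01" --pt "0 0 -0.01" --pt "0 0 -0.008" --yaw '[0,0,0,0,0]'

```text
time_s: 24.78
position: [0.6144, -0.2564, 0.0599]
tool_rot: [[-0.194, 0.981, -0.001], [0.981, 0.194, 0.0], [0.0, -0.0, -1.0]]
ft_force: [-0.0, -0.5, -1.1]
grip_width: 0.0549
gripper_force: 43.0
```

>>> jog_arm --hand '[0.03,0.03,0.03,0.03,0.03]' --pt "0 0 -0.004" --pt "0 0 -0.004" --pt "0 0 -0.003" --pt "0 0 -0.0015" --pt "0 0 0" --yaw '[0,0,0,0,0]'

```text
time_s: 25.4
position: [0.6145, -0.2565, 0.0483]
tool_rot: [[-0.194, 0.981, 0.0], [0.981, 0.194, -0.0], [-0.0, 0.0, -1.0]]
ft_force: [-0.6, -0.8, -1.0]
grip_width: 0.0549
gripper_force: 43.0
```

```bash
python3 -c "
from h import *
st()"
```

```text
25.4 [ 0.6145 -0.2565  0.0483] yaw 11.2 F [-0.6 -0.8 -1. ] T [-0.04  0.02  0.04] w 0.0549 43.0
```

>>> jog_arm --hand '[0.058,0.062,0.068,0.07,0.07]' --pt "0 0 0" --pt "0 0 0" --pt "0 0 0" --pt "0 0 0.03" --pt "0 0 0.06" --yaw '[0,0,0,0,0]'

```text
time_s: 26.02
position: [0.6136, -0.256, 0.1371]
tool_rot: [[-0.194, 0.981, -0.005], [0.981, 0.194, 0.003], [0.004, -0.004, -1.0]]
ft_force: [0.6, -0.3, 0.8]
grip_width: 0.0701
gripper_force: 0.0
```

>>> jog_arm --hand '[0.07,0.07,0.07,0.07,0.07]' --pt "0 0 0.06" --pt "-0.03 0.04 0.03" --pt "-0.03 0.05 0" --pt "-0.03 0.05 0" --pt "-0.03 0.05 0" --yaw '[0,0,0,0,0]'

```text
time_s: 26.65
position: [0.4933, -0.065, 0.2285]
tool_rot: [[-0.194, 0.981, 0.001], [0.981, 0.194, -0.0], [-0.0, 0.001, -1.0]]
ft_force: [0.7, -0.1, -0.5]
grip_width: 0.07
gripper_force: 0.0
```

Run:
```python
from h import *
s=st();t=snap('top','t11.png');a=snap('side','s11.png')
for n,im in(('top',t),('side',a)):print(n,'G',blob(n,*G,im=im),'O',blob(n,*O,im=im))
# orange pose from holes
def holes(im,lo,hi,box):
    x0,y0,x1,y1=box;g=cv2.resize(im[y0:y1,x0:x1],None,fx=6,fy=6,interpolation=cv2.INTER_CUBIC);m=cv2.inRange(cv2.cvtColor(g,cv2.COLOR_RGB2HSV),lo,hi)
    c,hi_=cv2.findContours(m,cv2.RETR_CCOMP,cv2.CHAIN_APPROX_NONE)
    for q,w in zip(c,hi_[0]):
        if w[3]>=0 and cv2.contourArea(q)>60:
            M=cv2.moments(q);p=((M['m10']/M['m00']+.5)/6-.5+x0,(M['m01']/M['m00']+.5)/6-.5+y0);print(round(cv2.contourArea(q)/36,1),onz('top',*p,.02))
holes(t,(3,150,110),(20,255,255),(180,190,262,250))
b=np.array([.6145,-.257]);print('green expected top',proj('top',[*b,.05]),proj('side',[*b,.05]))
print('carrier',yel()[1])
```

```text
26.65 [ 0.4933 -0.065   0.2285] yaw 11.18 F [ 0.7 -0.1 -0.5] T [ 0.04 -0.02 -0.05] w 0.07 0.0
top G [(array([356.5, 168.1]), array([13.7, 38.8]), np.float64(80.0))] O [(array([220.4, 219.9]), array([39.5, 14.6]), np.float64(3.4))]
side G [(array([252.7, 204.8]), array([22.8, 13.3]), np.float64(84.8))] O [(array([291.8, 309.7]), array([17.8, 38.5]), np.float64(8.5))]
7.7 [0.4114 0.1898 0.02  ]
7.9 [0.4164 0.3097 0.02  ]
41.2 [0.4126 0.2304 0.02  ]
40.3 [0.4143 0.2688 0.02  ]
green expected top (np.float64(356.8), np.float64(167.7)) (np.float64(252.3), np.float64(203.0))
carrier (219.2, 275.5, 358.0)
```

>>> jog_arm --hand '[0.075,0.075,0.075,0.075,0.075]' --pt "-0.015 0.052 0" --pt "-0.015 0.058 0" --pt "-0.015 0.058 0" --pt "-0.015 0.058 0" --pt "-0.0145 0.057 -0.02" --yaw '[-0.05,-0.05,-0.05,-0.05,-0.037]'

```text
time_s: 27.42
position: [0.4212, 0.218, 0.2092]
tool_rot: [[0.044, 0.999, 0.004], [0.999, -0.044, 0.001], [0.001, 0.004, -1.0]]
ft_force: [1.8, 0.1, -0.9]
grip_width: 0.0751
gripper_force: 0.0
```

>>> jog_arm --hand '[0.075,0.075,0.075,0.075,0.075]' --pt "-0.005 0.0317 -0.04" --pt "0 0 -0.06" --pt "0 0 -0.05" --pt "0 0 -0.02" --pt "0 0 0" --yaw '[0,0,0,0,0]'

```text
time_s: 28.05
position: [0.4155, 0.2477, 0.0371]
tool_rot: [[0.042, 0.999, -0.002], [0.999, -0.042, -0.001], [-0.001, -0.002, -1.0]]
ft_force: [-0.1, -0.1, -0.1]
grip_width: 0.0748
gripper_force: 0.0
```

```bash
python3 -c "
from h import *
st();print(blob('side',*O))"
```

```text
28.05 [0.4155 0.2477 0.0371] yaw -2.43 F [-0.1 -0.1 -0.1] T [0.03 0.03 0.05] w 0.0748 0.0
[(array([291.7, 310.5]), array([18.1, 37. ]), np.float64(9.5))]
```

>>> jog_arm --hand '[0.075,0.075,0.06,0.045,0.03]' --pt "-0.0015 0.002 -0.01" --pt "0 0 -0.009" --pt "0 0 0" --pt "0 0 0" --pt "0 0 0" --yaw '[0,0,0,0,0]' --grip_force 40

```text
time_s: 28.72
position: [0.4136, 0.2503, 0.0195]
tool_rot: [[0.041, 0.999, 0.0], [0.999, -0.041, 0.0], [0.0, 0.0, -1.0]]
ft_force: [-1.0, -0.3, 1.0]
grip_width: 0.055
gripper_force: 42.5
```

>>> jog_arm --hand '[0.03,0.03,0.03,0.03,0.03]' --pt "0 0 0" --pt "0 0 0.02" --pt "0 0 0.04" --pt "0 0 0.06" --pt "0 -0.02 0.05" --yaw '[0,0,0,0,0]'

```text
time_s: 29.35
position: [0.4134, 0.2305, 0.1914]
tool_rot: [[0.04, 0.999, 0.001], [0.999, -0.04, 0.0], [0.0, 0.001, -1.0]]
ft_force: [1.0, -0.2, -1.2]
grip_width: 0.0549
gripper_force: 43.0
```

```bash
python3 -c "
from h import *
st();print(blob('side',*O))"
```

```text
29.35 [0.4134 0.2305 0.1914] yaw -2.29 F [ 1.  -0.2 -1.2] T [0.04 0.03 0.04] w 0.0549 43.0
[(array([292.6, 265.6]), array([19.2, 33.2]), np.float64(9.5))]
```

>>> jog_arm --hand '[0.03,0.03,0.03,0.03,0.03]' --pt "0.012 -0.03 0" --pt "0.022 -0.053 0" --pt "0.022 -0.053 0" --pt "0.022 -0.053 0" --pt "0.022 -0.053 0" --yaw '[0.02,0.025,0.025,0.025,0.025]'

```text
time_s: 30.02
position: [0.5138, -0.0136, 0.189]
tool_rot: [[-0.079, 0.997, -0.0], [0.997, 0.079, 0.0], [0.0, -0.0, -1.0]]
ft_force: [1.0, 1.3, -1.6]
grip_width: 0.055
gripper_force: 43.0
```

>>> jog_arm --hand '[0.03,0.03,0.03,0.03,0.03]' --pt "0.022 -0.053 0" --pt "0.022 -0.053 0" --pt "0.022 -0.053 0" --pt "0.02 -0.05 0" --pt "0.0151 -0.036 0" --yaw '[0.025,0.025,0.025,0.025,0.0155]'

```text
time_s: 30.65
position: [0.6149, -0.259, 0.1883]
tool_rot: [[-0.192, 0.981, -0.001], [0.981, 0.192, 0.0], [0.001, -0.001, -1.0]]
ft_force: [0.5, -0.2, -1.6]
grip_width: 0.0549
gripper_force: 43.0
```

>>> jog_arm --hand '[0.03,0.03,0.03,0.03,0.03]' --pt "0 0 -0.02" --pt "0 0 -0.02" --pt "0 0 -0.012" --pt "0 0 0" --pt "0 0 0" --yaw '[0,0,0,0,0]'

```text
time_s: 31.28
position: [0.6149, -0.2568, 0.1381]
tool_rot: [[-0.193, 0.981, 0.001], [0.981, 0.193, -0.001], [-0.001, 0.001, -1.0]]
ft_force: [0.3, 0.6, -0.2]
grip_width: 0.055
gripper_force: 43.0
```

```bash
python3 -c "
from h import *
st()"
```

```text
31.275 [ 0.6149 -0.2568  0.1381] yaw 11.12 F [ 0.3  0.6 -0.2] T [ 0.01 -0.01 -0.  ] w 0.055 43.0
```

Pose matches the first placement; lowering.

>>> jog_arm --hand '[0.03,0.03,0.03,0.03,0.03]' --pt "-0.0004 0.0003 -0.007" --pt "0 0 -0.006" --pt "0 0 -0.004" --pt "0 0 -0.004" --pt "0 0 -0.004" --yaw '[0,0,0,0,0]'

```text
time_s: 31.9
position: [0.6142, -0.2565, 0.112]
tool_rot: [[-0.193, 0.981, 0.0], [0.981, 0.193, 0.0], [-0.0, 0.0, -1.0]]
ft_force: [-0.1, -0.1, -1.3]
grip_width: 0.0549
gripper_force: 43.0
```

>>> jog_arm --hand '[0.03,0.03,0.03,0.03,0.03]' --pt "0 0 -0.002" --pt "0 0 -0.002" --pt "0 0 -0.002" --pt "0 0 -0.002" --pt "0 0 -0.002" --yaw '[0,0,0,0,0]'

```text
time_s: 32.52
position: [0.6142, -0.2565, 0.1022]
tool_rot: [[-0.193, 0.981, 0.0], [0.981, 0.193, -0.0], [-0.0, 0.0, -1.0]]
ft_force: [0.0, -0.1, -1.1]
grip_width: 0.0547
gripper_force: 43.0
```

```bash
python3 -c "
from h import *
st()"
```

```text
32.525 [ 0.6142 -0.2565  0.1022] yaw 11.11 F [ 0.  -0.1 -1.1] T [-0.02  0.01  0.03] w 0.0547 43.0
```

>>> jog_arm --hand '[0.03,0.03,0.03,0.03,0.03]' --pt "0 0 -0.008" --pt "0 0 -0.009" --pt "0 0 -0.008" --pt "0 0 -0.005" --pt "0 0 -0.002" --yaw '[0,0,0,0,0]'

```text
time_s: 33.15
position: [0.6141, -0.2564, 0.0699]
tool_rot: [[-0.193, 0.981, -0.0], [0.981, 0.193, 0.0], [0.0, -0.0, -1.0]]
ft_force: [0.8, -0.6, -1.1]
grip_width: 0.0553
gripper_force: 43.0
```

>>> jog_arm --hand '[0.03,0.03,0.058,0.063,0.07]' --pt "0 0 -0.001" --pt "0 0 0" --pt "0 0 0" --pt "0 0 0" --pt "0 0 0" --yaw '[0,0,0,0,0]'

```text
time_s: 33.78
position: [0.6142, -0.2565, 0.0694]
tool_rot: [[-0.193, 0.981, 0.0], [0.981, 0.193, -0.0], [-0.0, 0.0, -1.0]]
ft_force: [-0.1, 0.1, 0.3]
grip_width: 0.07
gripper_force: 0.0
```

>>> jog_arm --hand '[0.07,0.07,0.07,0.07,0.07]' --pt "0 0 0.02" --pt "0 0 0.05" --pt "0 0 0.05" --pt "-0.03 0.05 0.03" --pt "-0.04 0.045 0" --yaw '[0,0,0,0,0]'

```text
time_s: 34.4
position: [0.5457, -0.1632, 0.22]
tool_rot: [[-0.193, 0.981, 0.005], [0.981, 0.193, -0.002], [-0.003, 0.004, -1.0]]
ft_force: [0.7, 1.0, -0.2]
grip_width: 0.0699
gripper_force: 0.0
```

>>> jog_arm --hand '[0.07,0.07,0.07,0.07,0.07]' --pt "-0.04 0.045 0" --pt "-0.04 0.045 0" --pt "-0.02 0.02 0" --pt "0 0 0" --pt "0 0 0" --yaw '[0,0,0,0,0]'

```text
time_s: 35.02
position: [0.4463, -0.0543, 0.2181]
tool_rot: [[-0.193, 0.981, 0.001], [0.981, 0.193, -0.001], [-0.001, 0.001, -1.0]]
ft_force: [0.6, 0.7, 0.3]
grip_width: 0.0704
gripper_force: 0.0
```

Run:
```python
from h import *
s=st();t=snap('top','t12.png');a=snap('side','s12.png')
for n,im in(('top',t),('side',a)):print(n,'G',blob(n,*G,im=im),'O',blob(n,*O,im=im))
b=np.array([.6145,-.257]);print('orange expected top',proj('top',[*b,.07]),proj('side',[*b,.07]))
for i in range(14):print(yel()[1][:2],end=' ')
c=np.hstack([cv2.resize(a[170:330,150:310],(400,400),interpolation=3),cv2.resize(t[135:205,320:390],(400,400),interpolation=3)])
cv2.imwrite('pics/c12.png',c[:,:,::-1])
```

```text
35.025 [ 0.4463 -0.0543  0.2181] yaw 11.11 F [0.6 0.7 0.3] T [-0.03 -0.03 -0.  ] w 0.0704 0.0
top G [] O [(array([357.3, 167.3]), array([15.2, 40.4]), np.float64(80.0))]
side G [] O [(array([252.5, 200.5]), array([23., 13.]), np.float64(90.0))]
orange expected top (np.float64(357.7), np.float64(166.7)) (np.float64(252.1), np.float64(198.7))
(219.5, 274.8) (219.4, 274.9) (219.4, 275.0) (219.4, 275.2) (219.3, 275.2) (219.5, 275.0) (219.5, 274.8) (219.4, 275.2) (219.4, 275.0) (219.3, 275.1) (219.5, 274.9) (219.5, 274.9) (219.4, 275.2) (219.4, 275.1)
```

View pics/c12.png

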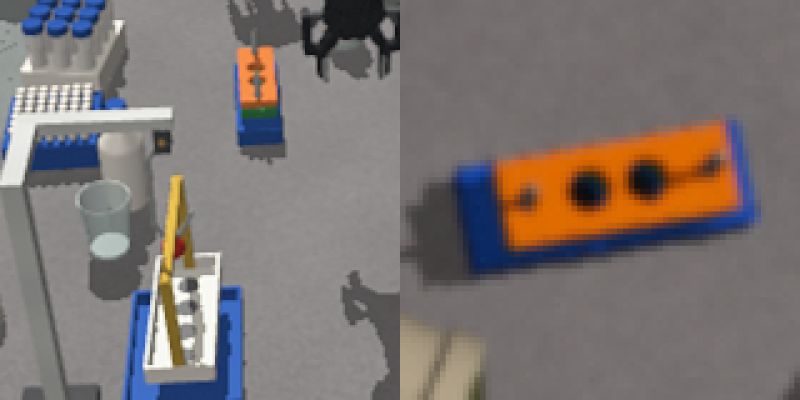

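Run:
```python
import cv2,numpy as np
for f in('t12','s12','t9'):
    h=cv2.cvtColor(cv2.imread(f'pics/{f}.png'),cv2.COLOR_BGR2HSV);m=cv2.inRange(h,(0,0,165),(180,60,255))
    print(f,[(np.round(r[0]).tolist(),np.round(r[1]).tolist()) for r in (cv2.minAreaRect(q) for q in cv2.findContours(m,0,1)[0] if cv2.contourArea(q)>120)])
```

```text
t12 [([304.0, 316.0], [35.0, 10.0]), ([261.0, 315.0], [58.0, 20.0]), ([210.0, 293.0], [44.0, 21.0]), ([328.0, 258.0], [22.0, 31.0]), ([287.0, 263.0], [13.0, 51.0]), ([298.0, 231.0], [24.0, 9.0]), ([322.0, 219.0], [5.0, 47.0]), ([310.0, 196.0], [28.0, 12.0]), ([286.0, 204.0], [5.0, 47.0]), ([217.0, 171.0], [6.0, 51.0]), ([225.0, 158.0], [10.0, 24.0]), ([94.0, 178.0], [61.0, 66.0]), ([182.0, 123.0], [53.0, 39.0])]
s12 [([216.0, 396.0], [47.0, 111.0]), ([212.0, 294.0], [45.0, 11.0]), ([233.0, 294.0], [45.0, 10.0]), ([420.0, 242.0], [16.0, 18.0]), ([338.0, 222.0], [18.0, 24.0]), ([178.0, 215.0], [36.0, 75.0]), ([349.0, 99.0], [24.0, 152.0]), ([363.0, 9.0], [18.0, 8.0]), ([312.0, 9.0], [18.0, 85.0])]
t9 [([298.0, 313.0], [39.0, 13.0]), ([243.0, 315.0], [58.0, 18.0]), ([188.0, 307.0], [44.0, 19.0]), ([252.0, 294.0], [10.0, 20.0]), ([328.0, 258.0], [22.0, 31.0]), ([260.0, 253.0], [20.0, 64.0]), ([265.0, 214.0], [20.0, 10.0]), ([286.0, 191.0], [5.0, 51.0]), ([269.0, 170.0], [29.0, 11.0]), ([217.0, 171.0], [7.0, 51.0]), ([246.0, 185.0], [5.0, 51.0]), ([225.0, 158.0], [10.0, 24.0]), ([94.0, 178.0], [61.0, 66.0]), ([181.0, 123.0], [53.0, 39.0])]
```

```bash
python3 -c "
from rig import env
print(env.close_job())"
```

```text
the job is handed in; nothing more can be done
None
```

I handed the job in: the hook was stilled and released, and the carrier hangs quietly on it by the middle of its bar. The green and orange tiers lie stacked on the base pins, and no white tier was present. The hand-in returned no verdict, so this is from the last pictures and sensor readings.

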